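Open the bench extraction damper with the hook rod

TASK

One of the three extraction dampers at the back of the bench is still shut; the other two are open. Pull the hook rod out of its spring clips and, reaching past the glassware with it, draw that damper's bolt, pull its blade fully open and shoot the bolt back in so the blade is locked open. Then press the rod back into its clips, prong hanging down; touch the dampers with the rod only, and leave the other dampers, the glassware and everything else on the bench alone.

Things in the scene. Friction and masses are not known exactly. Their poses are not given: they have to be found in the camera images.
- hook_rod: Hook rod, 341 mm, 0.16 kg. Origin on its axis, mid grip, near its balance; +x to the hook, +z up as it lies. Wooden grip x -45..45 mm, flat sides, 16 wide, 22 tall; round 14 mm necks (held by the clips) 45 to 85 mm either side; 20 mm pommel to x -107; 8 mm round shaft to x 230, there an 8 mm prong bent square down (-z), tip 50 mm below the axis. Nothing beyond the prong
- clip_strip: Fixed holder: plate 210 x 56 x 8 mm, two posts at x +-63 mm (grip free between) with sprung jaws, 14 mm long, open upwards. Origin on the bench, mid plate; +x along the rod to its hook. Seated rod: origin at (0 +-4, 0, 70) mm, level, prong down beyond the +x end. It pulls straight up out of the jaws (about 15 to 20 N in all) and snaps in pressed straight down as hard, level, within 3 mm sideways
- damper_a: Extraction damper that starts shut; the three are alike, their places along the back change. Fixed; origin on the bench under the front end of its guides, midway; -x to the robot, +y left. Guides at y +-50 mm (8 thick, top z 132) run from x 0 back to the flared mouth (front x 140, middle x 195, top z 160). Blade between them, 84 wide, top z 111; on it a pull bar and behind that a bolt with a knob
- blade_a (a joint): Travel t of the blade towards the robot (damper's -x), m: 0 shut, 0.080 fully open, against its stop. About 2.5 N of friction; stays where it is left; locked while its bolt is shot. Pull bar: round, 8 mm thick, 50 long along y, on two end posts, axis at x 50 mm - t, y 0, z 145 (34 over the blade): a hook goes down behind it (+x side, 40 mm free up to the knob) and pulls
- bolt_a (a joint): Travel u of the bolt, m: 0 shot, round nose through a slot in the +y guide; 0.022 drawn, towards the damper's -y; blade free from 0.015. 1.5 N of friction; stays put. Pin along y on the blade at x 100 mm - t (t: blade_a), 10 thick, top z 123; on it the upright knob post, 12 thick, centre y 12 mm - u, top z 160; a prong fits either side of it, above the pin. Two 14 mm slots: for shut and for fully open
- damper_b: Damper like damper_a, starts fully open and bolted; leave as it is
- blade_b (a joint): Its blade, as blade_a: starts at 0.080 (fully open), to stay
- bolt_b (a joint): Its bolt, as bolt_a: starts at 0 (shot), to stay
- damper_c: Damper like damper_a, starts fully open and bolted; leave as it is
- blade_c (a joint): Its blade, as blade_a: starts at 0.080 (fully open), to stay
- bolt_c (a joint): Its bolt, as bolt_a: starts at 0 (shot), to stay
- reflux_rig: Glass flask and condenser on a retort stand over a small stirrer, fixed, 210 x 84 mm on the bench, 430 mm tall, between two dampers' lanes; origin on the bench under the middle of its front. Fragile: keep off
- funnel_rig: Separating funnel over a conical flask on a retort stand, fixed, 185 x 75 mm on the bench, 410 mm tall, between the other two lanes; origin as for reflux_rig. Fragile: keep off
- beaker: Bystander, loose: glass beaker, 68 mm across, 90 mm tall; origin under it on the bench. Leave alone
- conical_flask: Bystander, loose: conical glass flask, 72 mm across the foot, 92 mm tall; origin under it on the bench. Leave alone
- cork_ring: Bystander, loose: cork flask ring, 90 mm across, 26 mm tall; origin under it on the bench. Leave alone
- amber_jar: Bystander, loose: amber glass jar with a white cap, 60 mm across, 85 mm tall; origin under it on the bench. Leave alone
- wash_bottle: Bystander, loose: white plastic wash bottle, 64 mm across, 150 mm tall; origin under it on the bench. Leave alone
- wipes_carton: Bystander, loose: cardboard carton, 90 x 60 x 45 mm; origin under it on the bench. Leave alone
- spatula: Bystander, loose: thin steel laboratory spatula lying flat, 180 mm long; origin under it on the bench. Leave alone
- boss_head: Bystander, loose: dark metal clamp boss lying flat, 30 x 90 x 26 mm; origin under it on the bench. Leave alone

How it is judged:
On the way, in this order (a step that is already met when the one before it is completed fails the run):
1. the hook rod is pulled clear of its clips (z of hook_rod in the frame of clip_strip above 0.1 m), for 0.1 s.
2. the shut damper's bolt is drawn, its blade still shut (value of joint bolt_a above 0.015 m and value of joint blade_a below 0.01 m), for 0.1 s.
3. its blade is pulled fully open (value of joint blade_a above 0.076 m), for 0.1 s.
4. its bolt is shot again, the blade fully open (value of joint blade_a above 0.076 m and value of joint bolt_a below 0.004 m), for 0.2 s.
At the end, for the whole second after the job is handed in: Shut damper: blade 0.076 m or more open, bolt within 4 mm of fully shot. Other dampers open and bolted as before. Rod at rest in both clips: origin 66 to 74 mm up, within 4 mm sideways and 16 mm lengthways of the strip, lying along it, prong down within 0.2 rad (all of step 4 and z of hook_rod in the frame of clip_strip between 0.066 and 0.074 m and y of hook_rod in the frame of clip_strip between -0.004 and 0.004 m and x of hook_rod in the frame of clip_strip between -0.016 and 0.016 m and angle between hook_rod's own z axis and vertical below 0.2 rad and angle between the x axis of hook_rod and the x axis of clip_strip, either way round below 0.08 rad and linear speed of hook_rod below 0.03 m/s and value of joint each of blade_b, blade_c above 0.074 m and value of joint each of bolt_b, bolt_c below 0.006 m); the robot touches nothing.
It fails at once if the gripper or arm touches a damper (contact force between any of the fingers, the arm and damper_a above 1 N or contact force between any of the fingers, the arm and damper_b above 1 N or contact force between any of the fingers, the arm and damper_c above 1 N).
It fails at once if an open damper is moved or unbolted (value of joint any of blade_b, blade_c below 0.072 m or value of joint any of bolt_b, bolt_c above 0.008 m).
It fails at once if the glassware rigs are knocked (more than 4 N) (contact force between any of reflux_rig, funnel_rig and anything else above 4 N).
It fails at once if a bystander is shifted by more than 25 mm (distance of any of beaker, conical_flask, cork_ring, amber_jar, wash_bottle, wipes_carton, spatula, boss_head from where it was at the start of the episode above 0.025 m).
It also fails if it takes over 61 s, if anything falls off the work surface, if the arm or the gripper's body presses on something with over 40 N, if the wrist force passes 120 N, or if a joint passes its speed limit or range.

ROBOT

A 6-joint arm with a two-finger parallel gripper is mounted at the origin on the work surface. World frame = base frame: x ahead of the robot, y to its left, z up, the work surface at z = 0. Lengths are in m, angles in rad, forces in N, time in s.
With the tool pointing down it reaches from about 0.25 to 0.725 m from the base axis. Payload 4 kg.
Tool frame: the origin (TCP) lies at the very end of the fingers, on their centre line; the grasp point (between the pads) lies 19 mm behind it; x points along the fingers, z is the direction in which the jaws open and shut, and the axes are right-handed (so a half turn about x gives the same grasp; the last joint's range is limited). The gripper opens to 85 mm and grips with 20 to 120 N. Pads are 22 mm wide; open, the fingers measure 114 mm over their backs; the gripper's body (76 mm by 85 mm) begins 54 mm behind the grasp point. The pads swing forward as they close: fully open they stand 13 mm farther back than shut.
Start: joints at [1.173, 0.241, 0.005, 1.335, 0, 1.571], TCP at [0.194, 0.461, 0.231] pointing down, gripper open.
Joint ranges: [-2.72, 2.72], [-1.05, 1.87], [-1.09, 1.28], [-1.99, 2.15], [-1.42, 1.44], [-3.14, 3.14]. Speed limits (rad/s): [2.79, 2.79, 3.14, 3.14, 3.14, 3.14].

INTERFACE

Orientations are given as a unit quaternion [x, y, z, w].
In Python, from workcell import bot gives the robot as it stands.
- The arm moves only by the tool apply_moves, never from a script. Its argument "targets" is one flat list of numbers, 7 for each row, row after row: the shift along the tool's x, y, z in units of 25 cm (1.0 is 25 cm), then the turn, a rotation vector about the tool's x, y, z in units of 0.5 rad (1.0 is 0.5 rad), then the opening, from 0 (shut) to 1 (fully open). In form: [tx, ty, tz, wx, wy, wz, claw, tx, ty, tz, wx, wy, wz, claw, ...]. A call has 1 to 12 rows; each row is the pose to reach, as a shift and turn from the pose commanded when the call began, along the tool's axes at that moment; what a row does not reach only later rows make up. A row lasts 1/12 s, in which the tool goes at most 41.7 mm and 7.16 degrees, less where a joint would pass 70% of its speed; a pose out of reach is approached as far as the arm can. A call with a number of a shift or a turn outside -1 to 1 is refused whole. A call with a gripper value outside its range is refused whole. The fingers move at their own pace and stop on an object; the grip force is fixed at half the most. Time passes only in rows, so rows that repeat a pose let the fingers close. It gives the time, the measured TCP pose, the force and the opening at its end, in the units of the state.
- bot.get_obs(): the state, without advancing time (a new reading comes with each control period).
- bot.camera(name): name is "scene" or "top"; returns (picture, depth): 384x512x3 uint8, red, green, blue; 384x512 float32, m along the optical axis (not along the pixel's ray), 0 where there is no reading.
- bot.camera_params(name): a dict with "fx", "fy", "cx", "cy" (pixels), "dist" ([k1, k2, p1, p2, k3] as OpenCV has them; the pictures are not rectified), "T" (4x4, takes a point from camera to world coordinates). Camera axes: x right, y up, looking along -z (the intrinsics and any distortion apply to the point x, -y, -z); pixel columns grow to the right and rows downward; lengths in m; the calibration is good to about 2 mm. A picture is of the moment at which its call begins. camera_params takes no time and is no camera call.
- bot.job_done(): hands the job in, once; it reports no verdict.
The state is a dict: "clock": time; "joint_pos": joint angles; "joint_vel": joint speeds; "tau": joint torques, N m; "eef_pos": TCP position; "tool_rot": TCP orientation; "ft_force": force on the tool from outside, world axes, zero at the start; "ft_torque": the same for the moment, N m; "grip_width": finger opening in m.
Only numpy, scipy, OpenCV 4.12 (cv2) and the standard library are available. Lean on these libraries where they do the work, as an engineer would, in place of code of your own. Each camera call takes 0.05 s, during which the arm holds its last target.

## Working session

There is one attempt and no reset: what is moved stays moved. The work goes in short steps, Python scripts to look and compute and a tool call to move; the robot and the scene stay as the last step left them, time stands still between calls to the robot, and variables do not carry over. Pictures are saved under pics/ and viewed, and the job is handed in when it is done.

Besides the shell and the picture viewer there is one more tool, called by a JSON object that holds its "api" and its "payload". apply_moves: Moves the arm, as the interface text tells. Its arguments: {"type":"object","properties":{"targets":{"type":"array"}},"required":["targets"]}

```bash
ls; mkdir -p pics
python3 - <<'E'
from workcell import bot
import cv2,numpy as np
for n in("scene","top"):
    p,d=bot.camera(n); np.savez(f"pics/{n}0.npz",p=p,d=d)
    cv2.imwrite(f"pics/{n}0.png",cv2.resize(p[:,:,::-1],(800,600),interpolation=cv2.INTER_CUBIC))
    c=bot.camera_params(n); print(n,c)
o=bot.get_obs();print(o)
E
```

```text
pics
scene {'fx': 409.946481864361, 'fy': 409.946481864361, 'cx': 257.92614603784176, 'cy': 191.5899375112162, 'dist': array([-0.04461645,  0.        ,  0.        ,  0.        ,  0.        ]), 'T': array([[-0.99461247, -0.06487505,  0.08085334,  0.65894895],
       [ 0.10361139, -0.59751461,  0.79513582,  0.94131867],
       [-0.00327342,  0.79922932,  0.60101728,  0.72725211],
       [ 0.        ,  0.        ,  0.        ,  1.        ]])}
top {'fx': 378.31357080029954, 'fy': 378.31357080029954, 'cx': 248.66499183483683, 'cy': 190.71643077614587, 'dist': array([-0.01180784,  0.        ,  0.        ,  0.        ,  0.        ]), 'T': array([[-0.12146808,  0.96633261, -0.22681884,  0.36105968],
       [-0.99258867, -0.11909078,  0.02418904,  0.08270144],
       [-0.00363738,  0.22807601,  0.97363654,  1.03733506],
       [ 0.        ,  0.        ,  0.        ,  1.        ]])}
{'clock': 0.1, 'joint_pos': array([1.17297005e+00, 2.41330892e-01, 3.85375838e-03, 1.33522873e+00,
       3.60121999e-05, 1.57081489e+00]), 'joint_vel': array([ 6.36571970e-05, -5.89434877e-04,  2.87719262e-03,  1.21597595e-03,
        7.23270282e-04,  5.92031354e-04]), 'tau': array([ 3.29331197e-04, -3.73137152e+01,  2.53010684e+01,  1.08595143e-02,
        6.23206745e-06, -7.28358600e-06]), 'eef_pos': array([0.19347293, 0.46042232, 0.23050339]), 'tool_rot': array([-0.39169634,  0.58951569,  0.39097026,  0.58837699]), 'ft_force': array([ 0.83728544, -0.55680119, -0.55453912]), 'ft_torque': array([-0.04602028,  0.02937493,  0.02377957]), 'grip_width': 0.08533863596068245}
```

View pics/scene0.png

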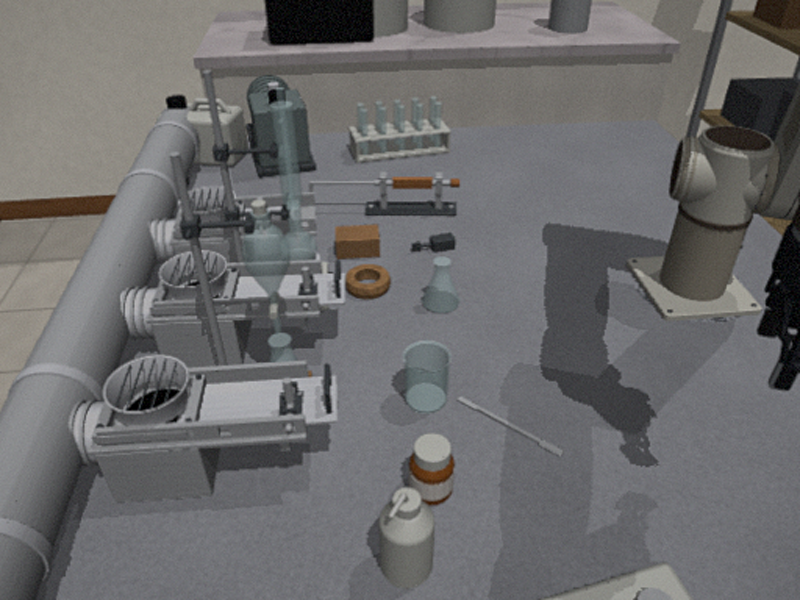

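View pics/top0.png

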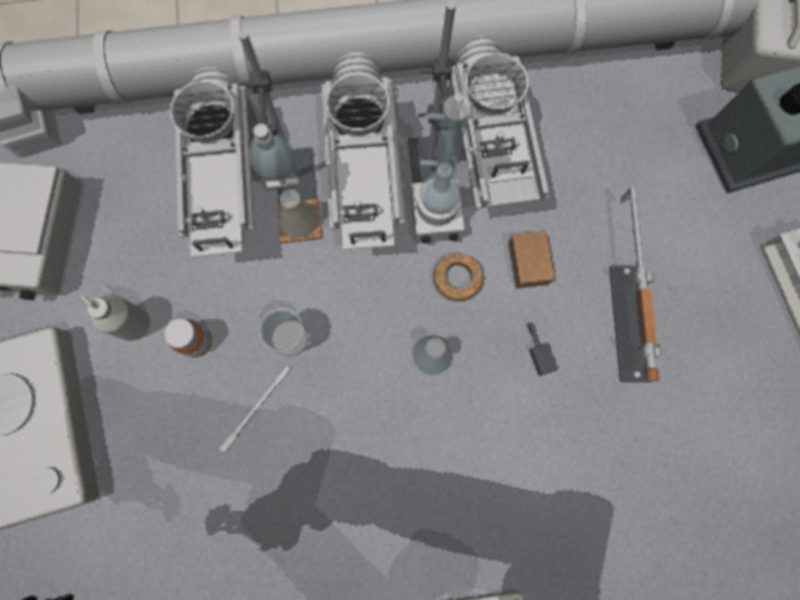

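The top view shows the shut damper on the right (about 505,130, its blade retracted under the mouth). The clipped rod is at about (645,300), with its hook towards +x. Next I'll measure and zoom in.

```bash
cat > h.py <<'E'
import cv2,numpy as np
from workcell import bot
def ray(n,uv):
    c=bot.camera_params(n);K=np.array([[c['fx'],0,c['cx']],[0,c['fy'],c['cy']],[0,0,1]])
    q=cv2.undistortPoints(np.array(uv,float).reshape(-1,1,2),K,c['dist'])[:,0]
    d=np.c_[q[:,0],-q[:,1],-np.ones(len(q))]
    return c['T'][:3,3],d@c['T'][:3,:3].T
def plane(n,uv,z):
    o,d=ray(n,uv); return o+d*((z-o[2])/d[:,2])[:,None]
def cloud(n,d):
    v,u=np.mgrid[0:384,0:512]; o,r=ray(n,np.c_[u.ravel(),v.ravel()])
    return (o+r*d.ravel()[:,None]).reshape(384,512,3)
def proj(n,P):
    c=bot.camera_params(n);K=np.array([[c['fx'],0,c['cx']],[0,c['fy'],c['cy']],[0,0,1]])
    Q=(np.asarray(P,float)-c['T'][:3,3])@c['T'][:3,:3]; Q=Q*[1,-1,-1]
    return cv2.projectPoints(Q,np.zeros(3),np.zeros(3),K,c['dist'])[0][:,0]
def crop(n,p,x0,y0,x1,y1,name,s=None):
    a=p[y0:y1,x0:x1,::-1]; s=s or min(800/(x1-x0),600/(y1-y0))
    cv2.imwrite("pics/"+name,cv2.resize(a,None,fx=s,fy=s,interpolation=cv2.INTER_CUBIC)); print(name,"scale",s,"off",x0,y0)
E
python3 - <<'E'
from h import *
p=np.load('pics/top0.npz')['p'];d=np.load('pics/top0.npz')['d']
crop('top',p,280,20,440,140,'t_damp.png');crop('top',p,370,110,450,250,'t_rod.png')
s=np.load('pics/scene0.npz')['p']
crop('scene',s,90,105,310,150,'s_rod.png')
E
```

```text
t_damp.png scale 5.0 off 280 20
t_rod.png scale 4.285714285714286 off 370 110
s_rod.png scale 3.6363636363636362 off 90 105
```

View pics/t_damp.png

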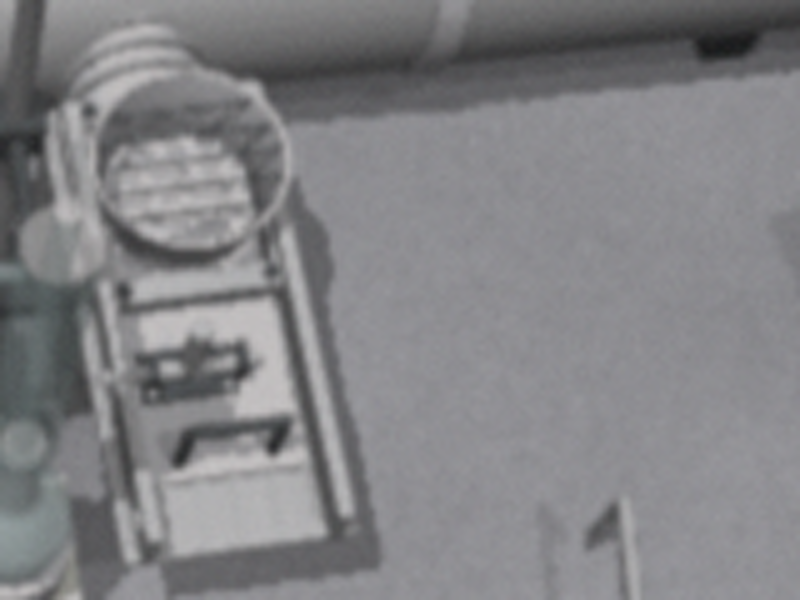

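View pics/t_rod.png

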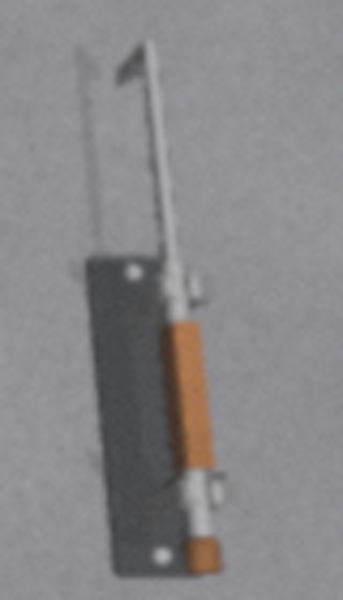

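View pics/s_rod.png

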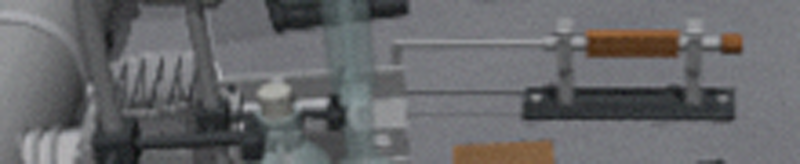

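Run:
```python
from h import *
f=np.load('pics/top0.npz');p,d=f['p'],f['d'];C=cloud('top',d)
hsv=cv2.cvtColor(p,cv2.COLOR_RGB2HSV)
m=((hsv[...,0]<18)&(hsv[...,1]>110)).astype(np.uint8); m[:,:400]=0
n,l,st,ce=cv2.connectedComponentsWithStats(m)
for i in range(1,n):
    if st[i,4]>20:
        P=C[l==i]; print(i,st[i],ce[i],plane('top',[ce[i]],.081),np.median(P,0),P.min(0),P.max(0))
        v,u=np.where(l==i); r=cv2.minAreaRect(np.c_[u,v].astype(np.float32)); print(r, plane('top',cv2.boxPoints(r),.081))
# cloud rod shaft
P=C[(C[...,2]>.05)&(C[...,2]<.1)&(C[...,1]<-.2)&(C[...,0]>.2)&(C[...,0]<.75)&(C[...,1]>-.36)]
print(len(P))
for a in np.arange(.3,.75,.02):
    q=P[(P[:,0]>=a)&(P[:,0]<a+.02)]
    if len(q)>3: print(a.round(2),len(q),np.median(q,0).round(4),q[:,1].min().round(4),q[:,1].max().round(4),q[:,2].max().round(4))
# plate: dark mask
g=cv2.cvtColor(p,cv2.COLOR_RGB2GRAY)
m=((g<85)).astype(np.uint8); m[:,:385]=0;m[:160]=0;m[260:]=0;m[:,430:]=0
n,l,st,ce=cv2.connectedComponentsWithStats(m);i=1+np.argmax(st[1:,4])
v,u=np.where(l==i);r=cv2.minAreaRect(np.c_[u,v].astype(np.float32));print(r,plane('top',cv2.boxPoints(r),.008))
# ends
print('prong',plane('top',np.array([[150,43]])/4.2857+[370,110],.070))
print('plate corners',plane('top',np.array([[88,258],[113,574],[165,258]])/4.2857+[370,110],.008))
print('screws',plane('top',np.array([[133,272],[163,555]])/4.2857+[370,110],.008))
print('post ends', plane('top',np.array([[172,292],[195,488]])/4.2857+[370,110],.077))
```

```text
1 [409 186  10  33 211] [413.87677725 201.77251185] [[ 0.50262121 -0.36060114  0.081     ]] [ 0.50191997 -0.35980804  0.08194561] [ 0.36105968 -0.37364749  0.07043987] [0.54550423 0.08270144 1.03733506]
((413.83538818359375, 202.01829528808594), (32.68773651123047, 6.957187175750732), 83.6598129272461) [[ 0.54499905 -0.35599106  0.081     ]
 [ 0.54481281 -0.37437807  0.081     ]
 [ 0.45981827 -0.3646499   0.081     ]
 [ 0.46005071 -0.34663012  0.081     ]]
2 [414 236   7   7  44] [417.06818182 239.06818182] [[ 0.40751045 -0.34753676  0.081     ]] [ 0.40719351 -0.34759424  0.07897636] [ 0.36105968 -0.35581297  0.0723831 ] [0.41598213 0.08270144 1.03733506]
((417.0, 239.0), (6.0, 6.0), 90.0) [[ 0.41605219 -0.34152809  0.081     ]
 [ 0.41417926 -0.35662346  0.081     ]
 [ 0.399376   -0.35325974  0.081     ]
 [ 0.40124384 -0.3382184   0.081     ]]
416
0.38 11 [ 0.3984 -0.3511  0.0779] -0.3566 -0.3416 0.0822
0.4 64 [ 0.4093 -0.3476  0.0786] -0.3596 -0.3414 0.0839
0.42 55 [ 0.4314 -0.3505  0.0768] -0.3596 -0.3415 0.0855
0.44 66 [ 0.4478 -0.3482  0.0774] -0.36 -0.3406 0.0925
0.46 57 [ 0.469
[... 176 characters left out ...]
586  0.0738] -0.3599 -0.3561 0.0843
0.56 32 [ 0.5704 -0.3583  0.0689] -0.3599 -0.3545 0.0914
((402.4424133300781, 207.00537109375), (74.00606536865234, 18.66360855102539), 84.68545532226562) [[ 0.60883518 -0.3460009   0.008     ]
 [ 0.60739902 -0.3994322   0.008     ]
 [ 0.40131651 -0.37289791  0.008     ]
 [ 0.40296063 -0.32184572  0.008     ]]
prong [[ 0.73193263 -0.39211058  0.07      ]]
plate corners [[ 0.61094183 -0.34878316  0.008     ]
 [ 0.40509217 -0.32171497  0.008     ]
 [ 0.60472072 -0.3993979   0.008     ]]
screws [[ 0.59788203 -0.37630989  0.008     ]
 [ 0.41293749 -0.35571177  0.008     ]]
post ends [[ 0.56657969 -0.3666335   0.077     ]
 [ 0.44620382 -0.35392086  0.077     ]]
```

Run:
```python
from h import *
f=np.load('pics/top0.npz');p,d=f['p'],f['d'];C=cloud('top',d)
k=lambda L:np.array(L,float)/5+[280,20]
for n,L,z in [('bar',[(192,432),(288,424)],.147),('knob',[(200,345)],.160),('rguide top',[(288,232),(346,522)],.132),('lguide',[(108,285),(155,545)],.132),('mouth',[(97,168),(292,168),(195,75),(190,250)],.160)]:
    print(n,plane('top',k(L),z).round(4).tolist())
# mouth rim from cloud : z>.15
R=C[15:140,285:400]; 
m=(R[...,2]>.152)&(R[...,2]<.168)&(R[...,1]<-.1)
P=R[m];print(len(P),P.min(0),P.max(0))
m=(R[...,2]>.126)&(R[...,2]<.138)&(R[...,0]<.83);P=R[m]
H,xe,ye=np.histogram2d(P[:,0],P[:,1],bins=[np.arange(.6,.86,.02),np.arange(-.30,-.08,.01)])
print(ye.round(2));[print(xe[i].round(2),H[i].astype(int)) for i in range(len(H))]
crop('top',p,290,75,360,135,'t_d2.png')
s=np.load('pics/scene0.npz')['p'];crop('scene',s,90,110,210,170,'s_d2.png')
```

```text
bar [[0.766, -0.1428, 0.147], [0.7644, -0.1922, 0.147]]
knob [[0.807, -0.1515, 0.16]]
rguide top [[0.8808, -0.2165, 0.132], [0.7138, -0.2168, 0.132]]
lguide [[0.8616, -0.1164, 0.132], [0.7133, -0.1176, 0.132]]
mouth [[0.9136, -0.1149, 0.16], [0.9012, -0.2158, 0.16], [0.962, -0.1748, 0.16], [0.8607, -0.1552, 0.16]]
451 [ 0.76601517 -0.21499265  0.15201485] [ 0.96765414 -0.11097462  0.16635017]
[-0.3  -0.29 -0.28 -0.27 -0.26 -0.25 -0.24 -0.23 -0.22 -0.21 -0.2  -0.19
 -0.18 -0.17 -0.16 -0.15 -0.14 -0.13 -0.12 -0.11 -0.1  -0.09]
0.6 [0 0 0 0 0 0 0 0 0 0 0 0 0 0 0 0 0 0 0 0 0]
0.62 [0 0 0 0 0 0 0 0 0 0 0 0 0 0 0 0 0 0 0 0 0]
0.64 [0 0 0 0 0 0 0 0 0 0 0 0 0 0 0 0 0 0 0 0 0]
0.66 [0 0 0 0 0 0 0 0 0 0 0 0 0 0 0 0 0 0 0 0 0]
0.68 [0 0 0 0 0 0 0 0 0 0 0 0 0 0 0 0 0 0 0 0 0]
0.7 [0 0 0 0 0 0 0 1 5 0 0 0 0 0 0 0 0 1 6 0 0]
0.72 [ 0  0  0  0  0  0  0  6 24  0  0  0  0  0  0  0  0  1 26  0  0]
0.74 [ 0  0  0  0  0  0  0  2 26  0  0  0  0  0  0  0  0  2 23  0  0]
0.76 [ 0  0  0  0  0  0  0  0 25  0  3  4  0  0  0  3  6  0 25  0  0]
0.78 [ 0  0  0  0  0  0  0  1 24  0  0  0  0  0  0  0  0  0 28  0  0]
0.8 [ 0  0  0  0  0  0  0  0 29  0  0  6  4  1  5  6  7  2 25  0  0]
0.82 [ 0  0  0  0  0  0  0  0 13  0  0  3  2  0  0  0  4  0 13  0  0]
t_d2.png scale 10.0 off 290 75
s_d2.png scale 6.666666666666667 off 90 110
```

View pics/t_d2.png

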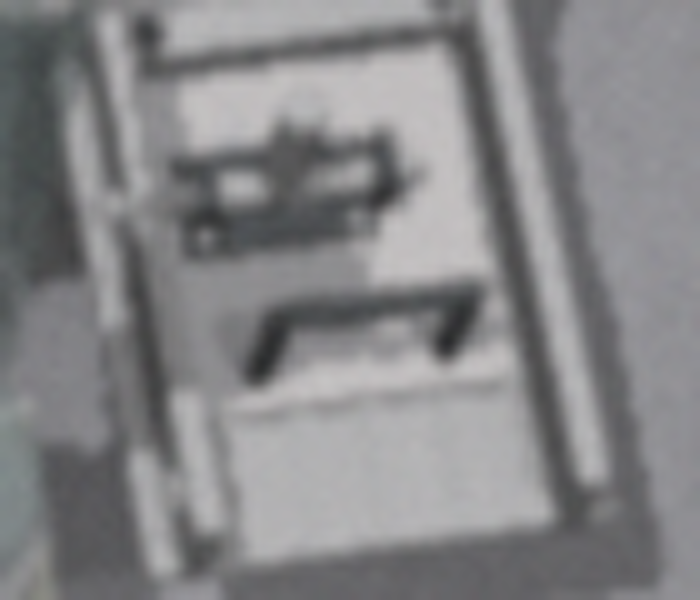

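View pics/s_d2.png

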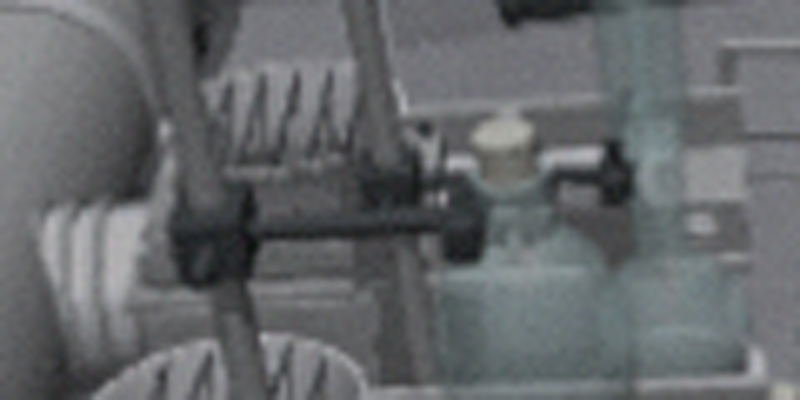

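Damper A works out at about (0.713, -0.1675) with yaw about 0. The rod origin is about (0.502, -0.3605), with yaw about -0.137. Next I'll look at the tool orientation and where the rig sits.

```bash
cat >> h.py <<'E'
from scipy.spatial.transform import Rotation as Ro
def down(yaw):  # tool x down, tool z (jaw) perpendicular to rod heading 'yaw'
    h=np.array([np.cos(yaw),np.sin(yaw),0]); x=np.array([0,0,-1.]);
    z=np.array([-h[1],h[0],0]); y=np.cross(z,x); return np.c_[x,y,z]
def delta(P0,R0,P1,R1):
    t=R0.T@(np.array(P1)-P0)/.25; w=Ro.from_matrix(R0.T@R1).as_rotvec()/.5
    return np.r_[t,w]
E
python3 - <<'E'
from h import *
o=bot.get_obs();R=Ro.from_quat(o['tool_rot']).as_matrix();print(R.round(3))
for y in(-.137,-.137+np.pi): print(delta(o['eef_pos'],R,[.502,-.3605,.2],down(y)).round(3))
p8=lambda L,z:plane('top',np.array(L,float)/1.5625,z).round(3).tolist()
print('reflux base front',p8([(415,240),(463,238)],.0), p8([(415,215),(463,210)],.06))
print('funnel',p8([(280,240),(322,238)],0))
print('carton',p8([(515,235),(548,232),(553,283),(518,287)],.045))
E
```

```text
[[-0.001 -0.922  0.387]
 [-0.002  0.387  0.922]
 [-1.     0.    -0.002]]
[ 1.270e-01 -2.410e+00 -2.549e+00 -5.220e-01 -4.000e-03 -1.000e-03]
[ 1.270e-01 -2.410e+00 -2.549e+00  5.761e+00 -1.000e-03  5.000e-03]
reflux base front [[0.706, -0.005, 0.0], [0.699, -0.093, 0.0]] [[0.732, -0.006, 0.06], [0.731, -0.091, 0.06]]
funnel [[0.736, 0.243, 0.0], [0.731, 0.165, 0.0]]
carton [[0.678, -0.178, 0.045], [0.677, -0.237, 0.045], [0.584, -0.228, 0.045], [0.584, -0.167, 0.045]]
```

{"api": "apply_moves", "payload": {"targets": [0,-0.08,-0.08,-0.05,0,0,1,0,-0.2,-0.2,-0.15,0,0,1,0,-0.3,-0.3,-0.25,0,0,1,0,-0.4,-0.42,-0.35,0,0,1,0,-0.5,-0.53,-0.45,0,0,1,0,-0.6,-0.64,-0.52,0,0,1,0,-0.7,-0.75,-0.52,0,0,1,0,-0.8,-0.85,-0.52,0,0,1]}}

```text
clock: 0.77
eef_pos: [0.2954, 0.1855, 0.2311]
tool_rot: [-0.465, 0.533, 0.465, 0.533]
ft_force: [1.1, -0.2, 0.1]
grip_width: 0.0857
```

Run:
```python
from h import *
o=bot.get_obs();R=Ro.from_quat(o['tool_rot']).as_matrix();print(o['clock'],o['joint_pos'].round(3),o['eef_pos'])
print(delta(o['eef_pos'],R,[.502,-.3605,.2],down(-.137)).round(3))
```

```text
0.7667 [ 0.561 -0.061 -0.332  1.3   -0.     0.698] [0.29538637 0.18554663 0.23107124]
[ 1.250e-01 -1.117e+00 -2.051e+00 -0.000e+00 -1.000e-03 -1.000e-03]
```

{"api": "apply_moves", "payload": {"targets": [0,-0.06,-0.1,0,0,0,1,0,-0.13,-0.24,0,0,0,1,0,-0.2,-0.38,0,0,0,1,0,-0.28,-0.52,0,0,0,1,0,-0.35,-0.65,0,0,0,1,0,-0.42,-0.78,0,0,0,1,0,-0.48,-0.9,0,0,0,1,0,-0.55,-1,0,0,0,1]}}

```text
clock: 1.43
eef_pos: [0.3971, -0.0812, 0.231]
tool_rot: [-0.464, 0.534, 0.464, 0.533]
ft_force: [0.5, -0.2, -0.7]
grip_width: 0.0853
```

{"api": "apply_moves", "payload": {"targets": [0,-0.06,-0.1,0,0,0,1,0,-0.13,-0.24,0,0,0,1,0,-0.2,-0.38,0,0,0,1,0,-0.28,-0.52,0,0,0,1,0,-0.35,-0.65,0,0,0,1,0,-0.42,-0.78,0,0,0,1,0,-0.48,-0.9,0,0,0,1,0,-0.55,-1,0,0,0,1,0,-0.55,-1,0,0,0,1,0,-0.55,-1,0,0,0,1]}}

```text
clock: 2.27
eef_pos: [0.4991, -0.3465, 0.2293]
tool_rot: [-0.463, 0.534, 0.465, 0.534]
ft_force: [-0.5, 1.2, 0.0]
grip_width: 0.0855
```

Run:
```python
from h import *
o=bot.get_obs();R=Ro.from_quat(o['tool_rot']).as_matrix();print(o['clock'],o['joint_pos'].round(3),o['eef_pos'])
print(delta(o['eef_pos'],R,[.502,-.3605,.051],down(-.137)).round(3))
p,d=bot.camera('top');crop('top',p,340,110,510,250,'t1.png');p,d=bot.camera('scene');crop('scene',p,150,30,350,150,'s1.png')
```

```text
2.2667 [-0.607  0.463  0.32   1.431  0.    -0.467] [ 0.49909727 -0.34649864  0.2292507 ]
[ 0.713 -0.021 -0.055 -0.006  0.003 -0.005]
t1.png scale 4.285714285714286 off 340 110
s1.png scale 4.0 off 150 30
```

View pics/t1.png

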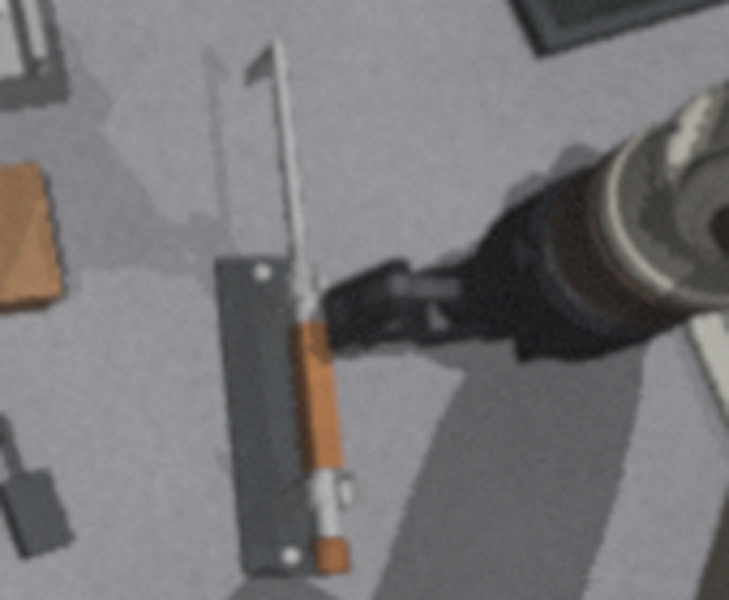

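View pics/s1.png

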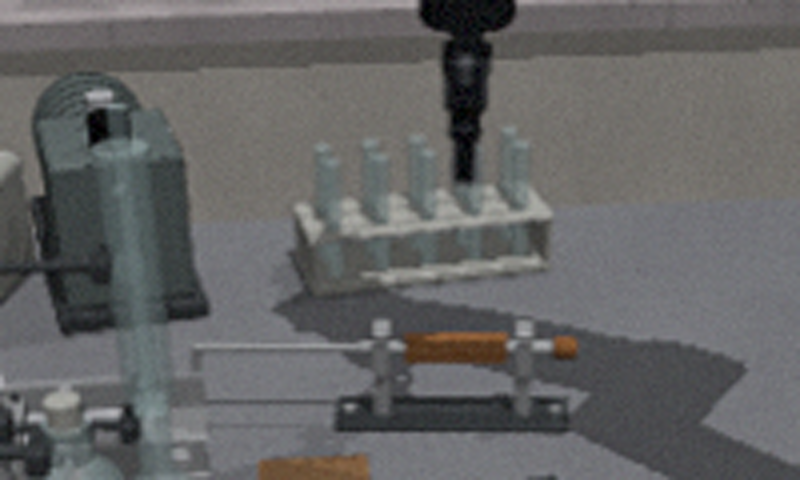

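{"api": "apply_moves", "payload": {"targets": [0.06,-0.01,-0.025,0,0,0,1,0.15,-0.02,-0.05,0,0,0,1,0.25,-0.02,-0.055,0,0,0,1,0.35,-0.02,-0.055,0,0,0,1,0.43,-0.02,-0.055,0,0,0,1,0.47,-0.02,-0.055,0,0,0,1,0.47,-0.02,-0.055,0,0,0,1]}}

```text
clock: 2.95
eef_pos: [0.5008, -0.3574, 0.1116]
tool_rot: [-0.463, 0.533, 0.467, 0.533]
ft_force: [-0.7, 0.6, -0.1]
grip_width: 0.0855
```

Run:
```python
from h import *
o=bot.get_obs();R=Ro.from_quat(o['tool_rot']).as_matrix();print(o['clock'],o['joint_pos'].round(3),o['eef_pos'])
print(delta(o['eef_pos'],R,[.502,-.3605,.051],down(-.137)).round(3))
p,d=bot.camera('top');crop('top',p,340,110,510,250,'t2.png');p,d=bot.camera('scene');crop('scene',p,150,30,350,150,'s2.png')
```

```text
2.95 [-0.62   0.542  0.137  1.171  0.    -0.483] [ 0.5008139  -0.3573609   0.11163025]
[ 0.242 -0.008 -0.012  0.001  0.005 -0.009]
t2.png scale 4.285714285714286 off 340 110
s2.png scale 4.0 off 150 30
```

View pics/t2.png

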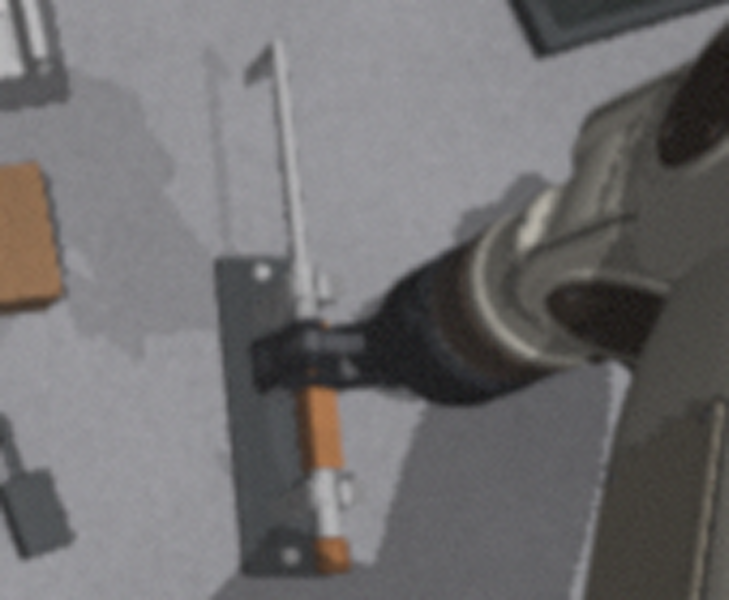

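View pics/s2.png

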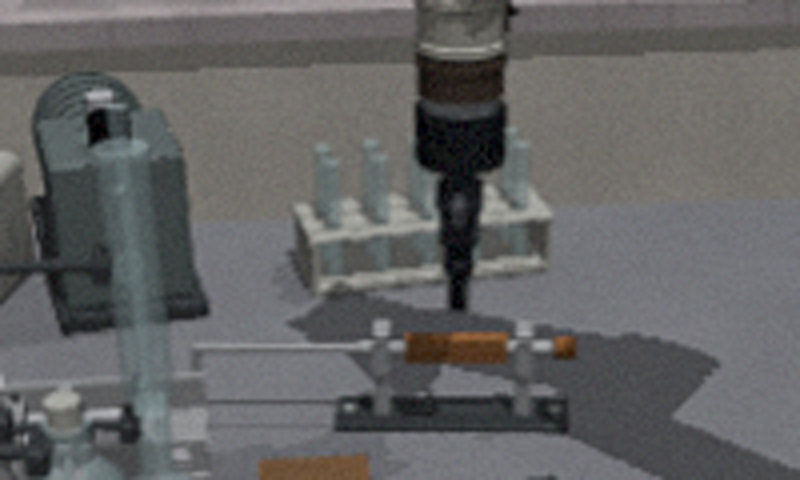

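{"api": "apply_moves", "payload": {"targets": [0.05,-0.005,-0.01,0,0,0,1,0.12,-0.005,-0.01,0,0,-0.01,1,0.19,-0.005,-0.01,0,0,-0.01,1,0.24,-0.005,-0.01,0,0,-0.01,1,0.24,-0.005,-0.01,0,0,-0.01,1,0.24,-0.005,-0.01,0,0,-0.01,0.6,0.24,-0.005,-0.01,0,0,-0.01,0.4]}}

```text
clock: 3.63
eef_pos: [0.5044, -0.3631, 0.0552]
tool_rot: [-0.467, 0.532, 0.462, 0.535]
ft_force: [-0.1, -0.6, 0.6]
grip_width: 0.0637
```

Run:
```python
from h import *
o=bot.get_obs();R=Ro.from_quat(o['tool_rot']).as_matrix();print(o['clock'],o['grip_width'],o['ft_force'],o['eef_pos'])
print(delta(o['eef_pos'],R,[.502,-.3605,.051],down(-.137)).round(3))
p,d=bot.camera('scene');crop('scene',p,150,30,350,150,'s3.png')
```

```text
3.6333 0.06373347238584726 [-0.10685669 -0.61227706  0.60402953] [ 0.50437937 -0.36313676  0.05516572]
[ 0.017  0.011  0.009 -0.002 -0.002  0.015]
s3.png scale 4.0 off 150 30
```

View pics/s3.png

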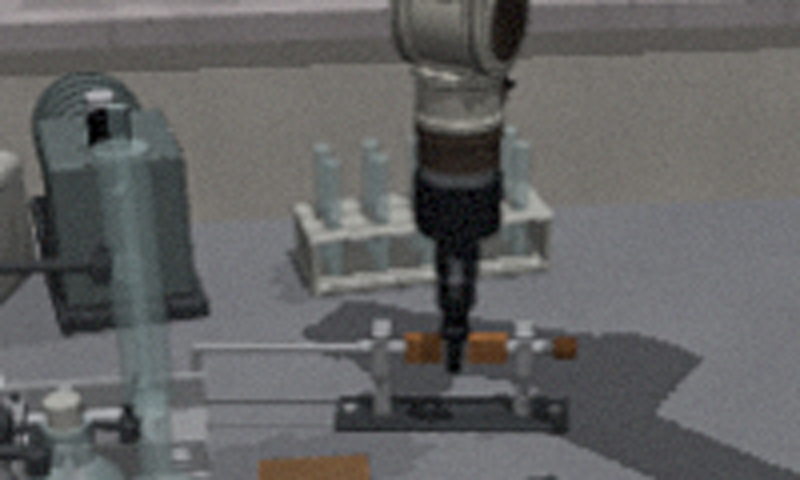

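{"api": "apply_moves", "payload": {"targets": [0.01,0,0.01,0,0,0,0.2,0.01,0,0.01,0,0,0,0,0.01,0,0.01,0,0,0,0,0.01,0,0.01,0,0,0,0,0.01,0,0.01,0,0,0,0,0.01,0,0.01,0,0,0,0,0.01,0,0.01,0,0,0,0]}}

```text
clock: 4.27
eef_pos: [0.504, -0.3609, 0.0521]
tool_rot: [-0.466, 0.532, 0.462, 0.534]
ft_force: [-2.4, -3.0, 4.4]
grip_width: 0.0152
```

Run:
```python
from h import *
o=bot.get_obs();R=Ro.from_quat(o['tool_rot']).as_matrix();print(o['clock'],o['grip_width'],o['ft_force'],o['ft_torque'],o['eef_pos'])
print(delta(o['eef_pos'],R,[.502,-.3605,.051],down(-.137)).round(3))
```

```text
4.2667 0.01524138469393528 [-2.42108212 -2.99494175  4.41885505] [-0.63168649  0.37195946  0.0650374 ] [ 0.50395401 -0.36087139  0.05208389]
[ 0.004  0.008  0.    -0.003 -0.003  0.012]
```

{"api": "apply_moves", "payload": {"targets": [-0.03,0,0,0,0,0,0,-0.06,0,0,0,0,0,0,-0.09,0,0,0,0,0,0,-0.13,0,0,0,0,0,0,-0.18,0,0,0,0,0,0,-0.25,0,0,0,0,0,0,-0.32,0,0,0,0,0,0,-0.4,0,0,0,0,0,0,-0.48,0,0,0,0,0,0,-0.56,0,0,0,0,0,0,-0.64,0,0,0,0,0,0,-0.64,0,0,0,0,0,0]}}

```text
clock: 5.27
eef_pos: [0.505, -0.3601, 0.2163]
tool_rot: [-0.468, 0.531, 0.461, 0.535]
ft_force: [0.3, -1.4, -1.8]
grip_width: 0.0151
```

Run:
```python
from h import *
o=bot.get_obs();R=Ro.from_quat(o['tool_rot']).as_matrix();print(o['clock'],o['grip_width'],o['ft_force'],o['ft_torque'],o['eef_pos'],o['joint_pos'].round(3))
p,d=bot.camera('scene');crop('scene',p,110,20,310,150,'s4.png')
p,d=bot.camera('top');crop('top',p,340,60,510,200,'t4.png')
```

```text
5.2667 0.015132320328399023 [ 0.25601028 -1.35433758 -1.83508431] [-0.06390059 -0.05827161 -0.01707983] [ 0.50495722 -0.36009682  0.2163438 ] [-0.621  0.481  0.315  1.393  0.004 -0.484]
s4.png scale 4.0 off 110 20
t4.png scale 4.285714285714286 off 340 60
```

View pics/s4.png

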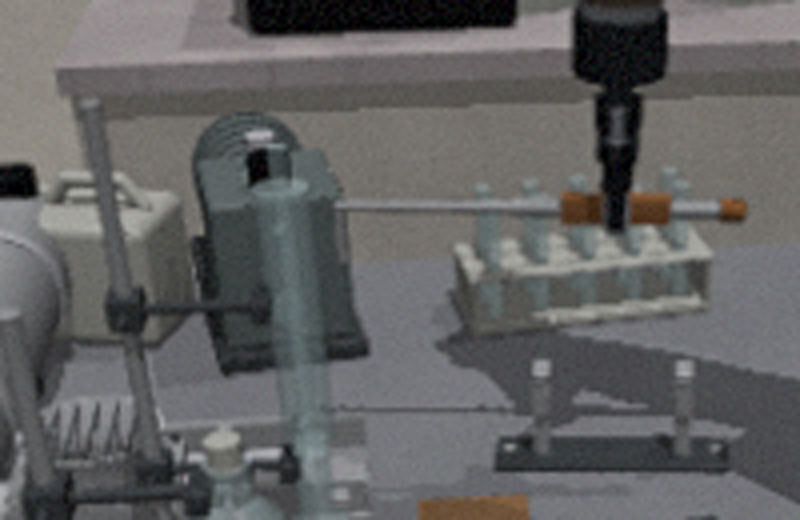

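View pics/t4.png

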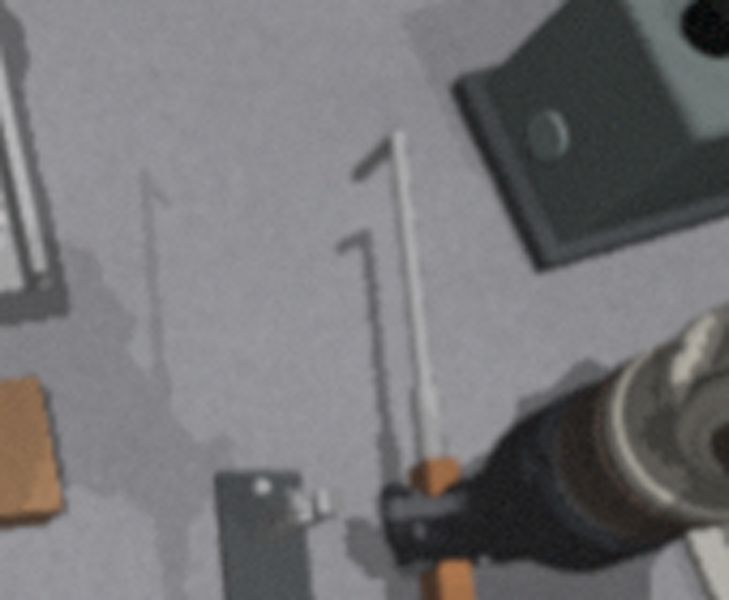

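Run:
```python
from h import *
o=bot.get_obs();P=o['eef_pos'];R=Ro.from_quat(o['tool_rot']).as_matrix()
q=plane('top',np.array([[399,137]])/4.2857+[340,60],.237)[0];print(q,q-P,'yaw',np.arctan2(*(q-P)[1::-1]),np.arctan2(R[1,2],R[0,2])-np.pi/2)
a=np.arctan2(-R[0,2],R[1,2]);print('tool yaw',a)
print('prong in tool yz', R.T@(q-P))
print(delta(P,R,[.585,-.137,.2163],down(0)).round(3))
```

```text
[ 0.72863457 -0.39021203  0.237     ] [ 0.22519083 -0.03087738  0.0252673 ] yaw -0.13626675951962425 -0.13718730980277782
tool yaw -0.13718730980277793
prong in tool yz [-2.38193582e-02 -2.27454058e-01  2.16772169e-04]
[-0.017 -0.202  0.926 -0.274 -0.     0.013]
```

{"api": "apply_moves", "payload": {"targets": [0,-0.02,0.06,-0.02,0,0,0,0,-0.04,0.18,-0.06,0,0,0,0,-0.07,0.31,-0.1,0,0,0,0,-0.1,0.45,-0.14,0,0,0,0,-0.13,0.58,-0.18,0,0,0,0,-0.15,0.71,-0.22,0,0,0,0,-0.18,0.82,-0.25,0,0.01,0,0,-0.2,0.9,-0.275,0,0.01,0,0,-0.2,0.93,-0.275,0,0.01,0,0,-0.2,0.93,-0.275,0,0.01,0]}}

```text
clock: 6.2
eef_pos: [0.5837, -0.1338, 0.2093]
tool_rot: [-0.499, 0.5, 0.502, 0.499]
ft_force: [-0.5, -0.1, -1.6]
grip_width: 0.0152
```

Run:
```python
from h import *
o=bot.get_obs();P=o['eef_pos'];R=Ro.from_quat(o['tool_rot']).as_matrix();print(o['clock'],P,o['joint_pos'].round(3),'yaw',np.arctan2(-R[0,2],R[1,2]),R[:,0].round(4))
p,d=bot.camera('scene');crop('scene',p,70,40,310,200,'s5.png')
p,d=bot.camera('top');crop('top',p,280,40,400,130,'t5.png')
```

```text
6.2 [ 0.58372669 -0.13383813  0.20930913] [-0.226  0.452  0.251  1.374  0.    -0.229] yaw 0.0031029164522500246 [-0.0041  0.0012 -1.    ]
s5.png scale 3.3333333333333335 off 70 40
t5.png scale 6.666666666666667 off 280 40
```

View pics/s5.png

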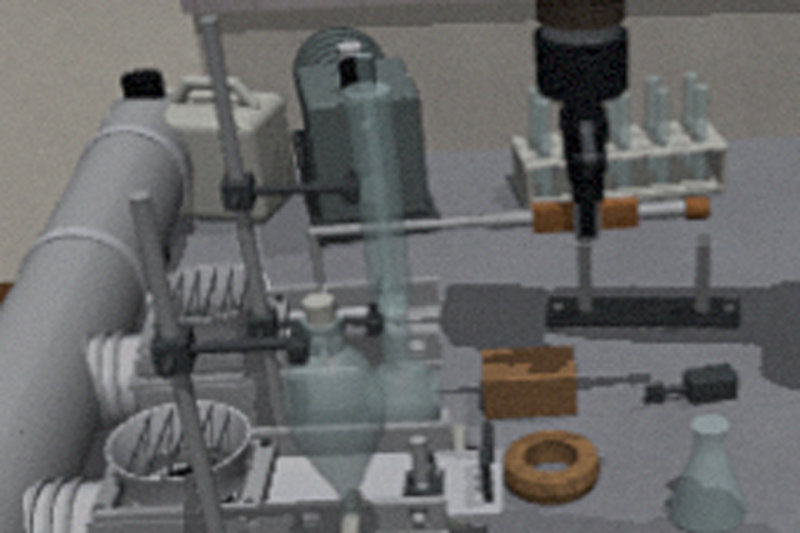

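View pics/t5.png

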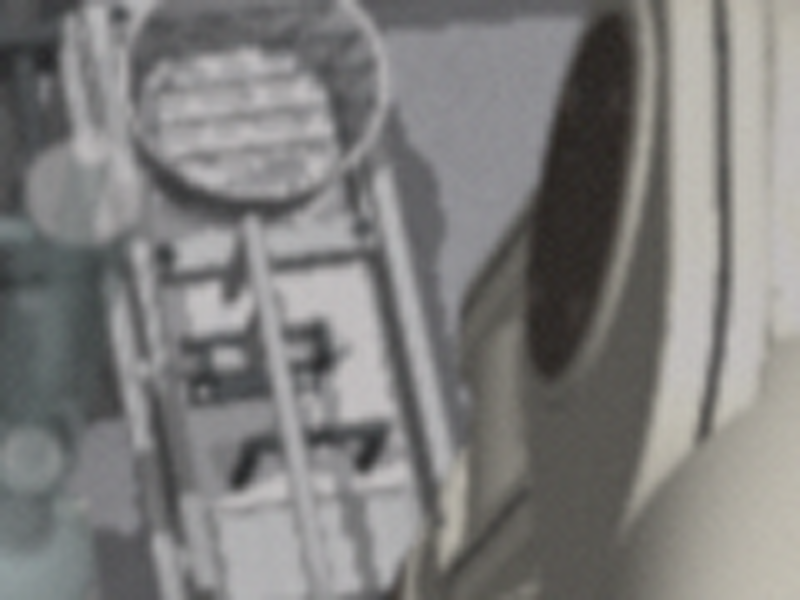

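```bash
cat >> h.py <<'E'
def tri(uvt,uvs):
    o1,d1=ray('top',[uvt]);o2,d2=ray('scene',[uvs]);d1,d2=d1[0],d2[0]
    A=np.c_[d1,-d2];s=np.linalg.lstsq(A,o2-o1,rcond=None)[0]
    a,b=o1+s[0]*d1,o2+s[1]*d2
    return (a+b)/2,np.linalg.norm(a-b)
E
python3 - <<'E'
from h import *
kt=lambda x,y:np.array([x,y])/6.6667+[280,40]; ks=lambda x,y:np.array([x,y])/3.3333+[70,40]
print('elbow',tri(kt(252,222),ks(313,232)),plane('top',[kt(252,222)],.230))
print('tip',tri(kt(234,292),ks(320,287)),plane('top',[kt(234,292)],.180))
print('grip centre scene on y=-.134: ')
o,d=ray('scene',[ks(540,217),ks(632,210),ks(313,232),ks(320,287)])
for dd in d: s=(-.134-o[1])/dd[1]; print(o+s*dd)
E
```

```text
elbow (array([ 0.81489017, -0.13587967,  0.22335343]), np.float64(0.0020265976626333984)) [[ 0.81232772 -0.13434773  0.23      ]]
tip (array([ 0.81640926, -0.13859809,  0.17010097]), np.float64(0.0021316137501457932)) [[ 0.81239238 -0.13633633  0.18      ]]
grip centre scene on y=-.134: 
[ 0.62240914 -0.134       0.22689823]
[ 0.54377672 -0.134       0.22926944]
[ 0.81377136 -0.134       0.22366431]
[ 0.81484121 -0.134       0.17188694]
```

Run:
```python
from h import *
D=np.array([.713,-.1675,0])
pts={'knobtop':[.1,.012,.16],'knobbase':[.1,.012,.123],'bar+':[.05,.025,.145],'bar-':[.05,-.025,.145],'gl':[0,.05,.132],'gr':[0,-.05,.132],'gl140':[.14,.05,.132],'gr140':[.14,-.05,.132]}
for k,v in pts.items(): q=proj('top',[D+v])[0]; print(k,((q-[290,75])*10).round(0))
p=np.load('pics/top0.npz')['p'].copy()
im=cv2.resize(p[75:135,290:360,::-1],None,fx=10,fy=10,interpolation=cv2.INTER_CUBIC)
for v in pts.values():
    q=proj('top',[D+v])[0]; c=((q-[290,75]+.5)*10).astype(int); cv2.circle(im,tuple(map(int,c)),4,(0,0,255),1)
cv2.imwrite('pics/ov.png',im)
```

```text
knobtop [312. 117.]
knobbase [286. 186.]
bar+ [283. 328.]
bar- [476. 306.]
gl [210. 541.]
gr [595. 496.]
gl140 [125.  49.]
gr140 [498.   7.]
```

View pics/ov.png

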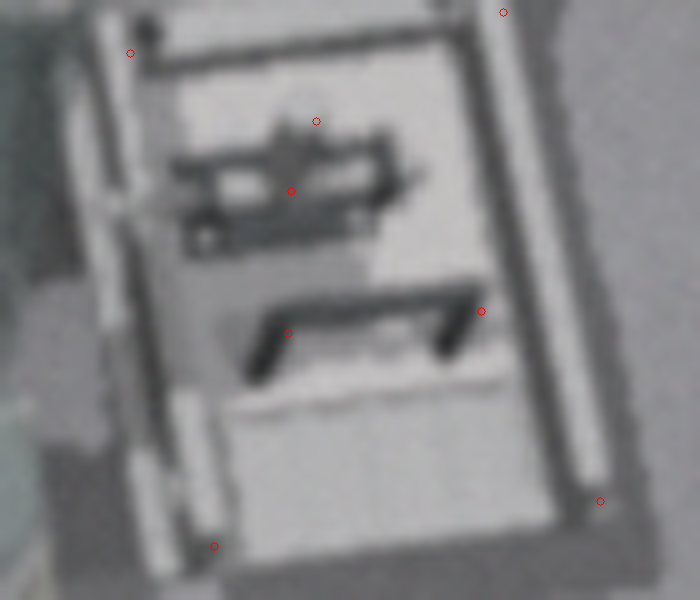

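{"api": "apply_moves", "payload": {"targets": [0.02,-0.01,0,0,0,0,0,0.05,-0.01,0,0,0,0,0,0.08,-0.01,0,0,0,0,0,0.11,-0.01,0,0,0,0,0,0.14,-0.01,0,0,0,0,0,0.155,-0.01,0,0,0,0,0,0.155,-0.01,0,0,0,0,0]}}

```text
clock: 6.88
eef_pos: [0.5859, -0.1364, 0.1711]
tool_rot: [-0.499, 0.501, 0.501, 0.5]
ft_force: [-0.6, -0.1, -1.2]
grip_width: 0.0152
```

```bash
cat > look.py <<'E'
import sys
from h import *
i=sys.argv[1]
o=bot.get_obs();P=o['eef_pos'];R=Ro.from_quat(o['tool_rot']).as_matrix();print(o['clock'].__round__(2),P.round(4),'yaw',np.arctan2(-R[0,2],R[1,2]).round(4),R[:,0].round(4),o['ft_force'].round(1),o['ft_torque'].round(2),o['grip_width'])
p,d=bot.camera('scene');crop('scene',p,90,70,210,160,f's{i}.png')
p,d=bot.camera('top');crop('top',p,290,60,370,120,f't{i}.png')
E
python3 look.py 6
```

```text
6.88 [ 0.5859 -0.1364  0.1711] yaw -0.0007 [-3.e-03  4.e-04 -1.e+00] [-0.6 -0.1 -1.2] [ 0.01  0.   -0.  ] 0.015198181525524391
s6.png scale 6.666666666666667 off 90 70
t6.png scale 10.0 off 290 60
```

View pics/s6.png

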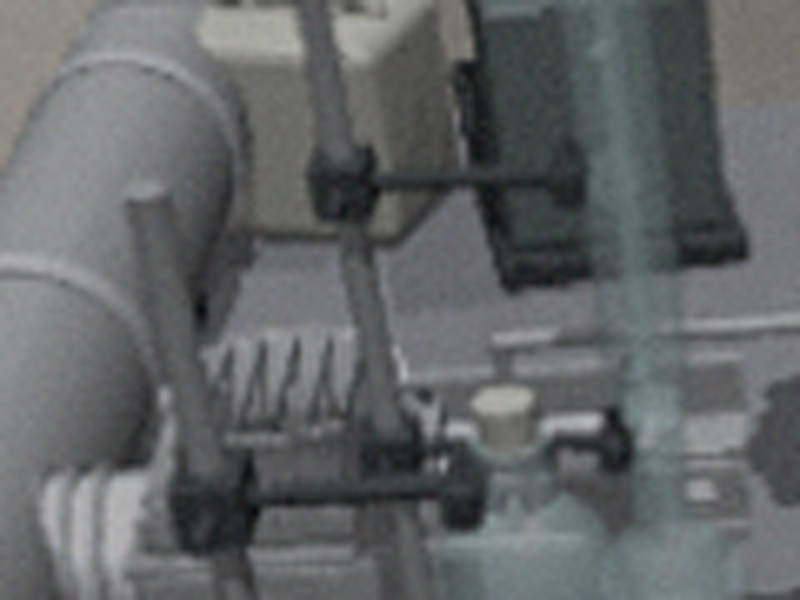

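View pics/t6.png

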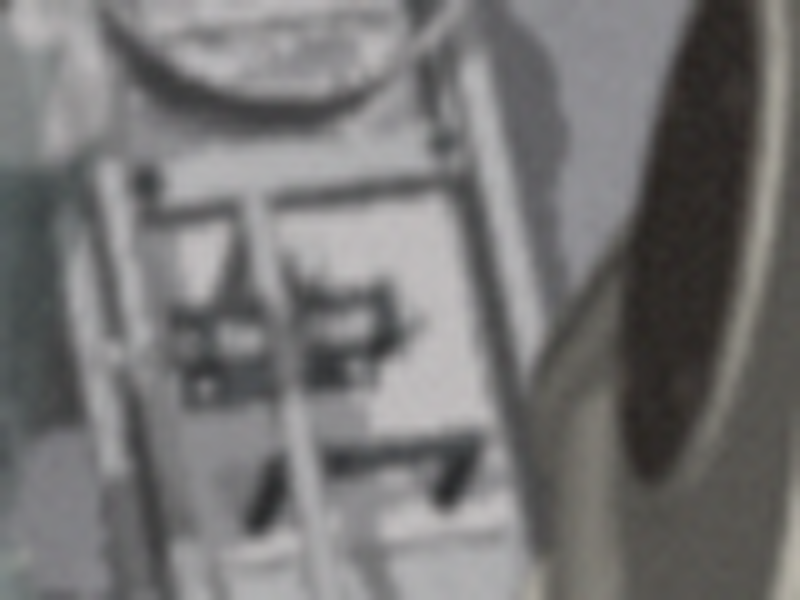

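Run:
```python
from h import *
D=np.array([.7165,-.166,0])
for k,v in {'tip':[.8145,-.1375,.134],'elbow':[.8145,-.1375,.186],'ktop':D+[.1,.012,.16],'kbase':D+[.1,.012,.123]}.items(): print(k,((proj('top',[v])[0]-[290,60]+.5)*10).round(0),((proj('scene',[v])[0]-[90,70]+.5)*6.667).round(0))
```

```text
tip [230. 324.] [523. 450.]
elbow [263. 223.] [507. 344.]
ktop [309. 260.] [513. 380.]
kbase [283. 330.] [524. 454.]
```

{"api": "apply_moves", "payload": {"targets": [0,0,-0.01,0,0,0,0,0,0,-0.02,0,0,0,0,0,0,-0.03,0,0,0,0,0,0,-0.04,0,0,0,0,0,0,-0.05,0,0,0,0,0,0,-0.06,0,0,0,0,0,0,-0.07,0,0,0,0,0,0,-0.08,0,0,0,0,0,0,-0.09,0,0,0,0,0,0,-0.1,0,0,0,0,0,0,-0.1,0,0,0,0]}}

```text
clock: 7.9
eef_pos: [0.5869, -0.162, 0.1728]
tool_rot: [-0.5, 0.5, 0.5, 0.5]
ft_force: [0.7, 0.5, -2.0]
grip_width: 0.0152
```

```bash
python3 look.py 7
```

```text
7.9 [ 0.5869 -0.162   0.1728] yaw -0.0009 [-0.e+00 -6.e-04 -1.e+00] [ 0.7  0.5 -2. ] [ 0.3  -0.23  0.26] 0.015150753816858946
s7.png scale 6.666666666666667 off 90 70
t7.png scale 10.0 off 290 60
```

View pics/t7.png

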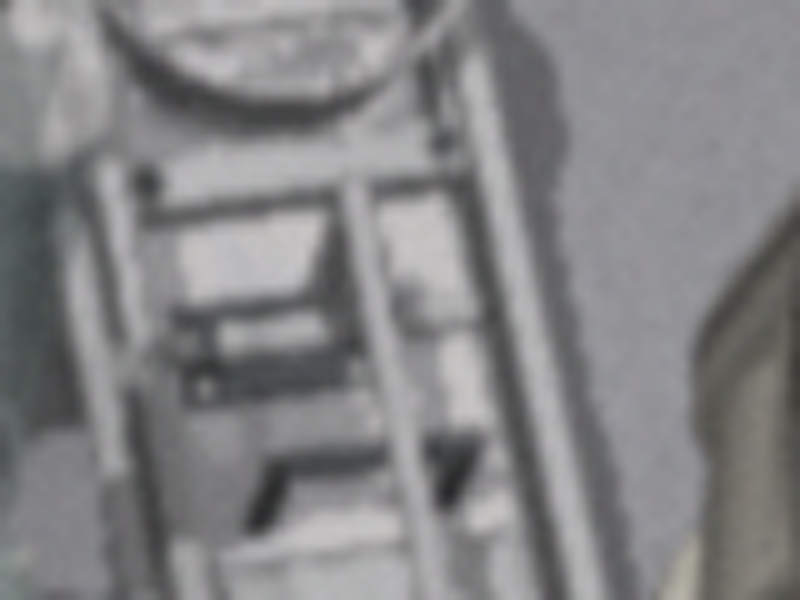

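{"api": "apply_moves", "payload": {"targets": [0,0,-0.007,0,0,0,0,0,0,-0.014,0,0,0,0,0,0,-0.014,0,0,0,0]}}

```text
clock: 8.25
eef_pos: [0.5868, -0.1652, 0.1728]
tool_rot: [-0.5, 0.5, 0.5, 0.5]
ft_force: [0.9, 1.4, -2.1]
grip_width: 0.015
```

```bash
python3 look.py 8
```

```text
8.25 [ 0.5868 -0.1652  0.1728] yaw -0.0005 [-2.e-04 -4.e-04 -1.e+00] [ 0.9  1.4 -2.1] [ 0.33 -0.12  0.37] 0.014989379058647423
s8.png scale 6.666666666666667 off 90 70
t8.png scale 10.0 off 290 60
```

View pics/t8.png

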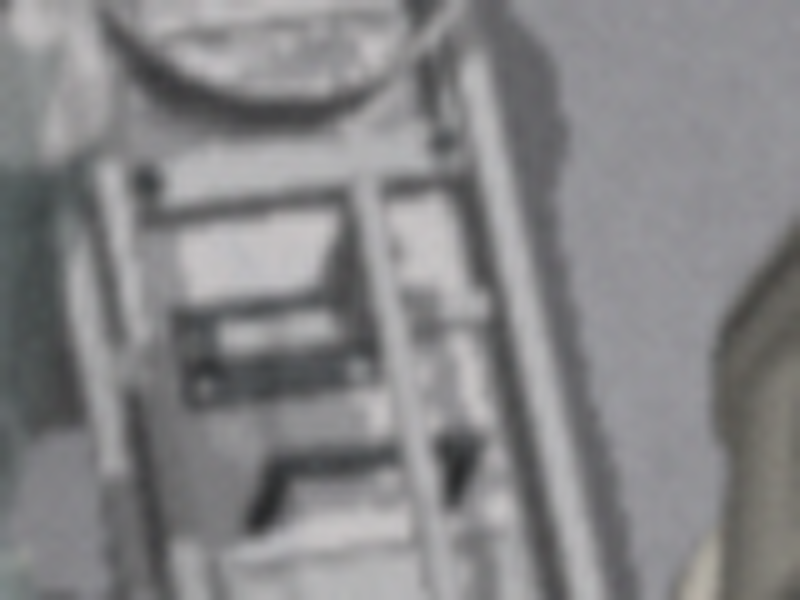

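{"api": "apply_moves", "payload": {"targets": [0,0,0.016,0,0,0,0,-0.04,0,0.016,0,0,0,0,-0.1,0,0.01,0,0,0,0,-0.16,0,0,0,0,0,0,-0.16,0.04,0,0,0,0,0,-0.16,0.09,0,0,0,0,0,-0.16,0.14,0,0,0,0,0,-0.16,0.145,0,0,0,0,0,-0.16,0.145,0,0,0,0,0]}}

```text
clock: 9.1
eef_pos: [0.5505, -0.1652, 0.2138]
tool_rot: [-0.5, 0.5, 0.499, 0.5]
ft_force: [0.1, 0.2, -1.2]
grip_width: 0.0154
```

```bash
python3 look.py 9
```

```text
9.1 [ 0.5505 -0.1652  0.2138] yaw -0.0011 [ 9.0e-04 -1.1e-03 -1.0e+00] [ 0.1  0.2 -1.2] [-0.04  0.    0.02] 0.015403713090336993
s9.png scale 6.666666666666667 off 90 70
t9.png scale 10.0 off 290 60
```

View pics/t9.png

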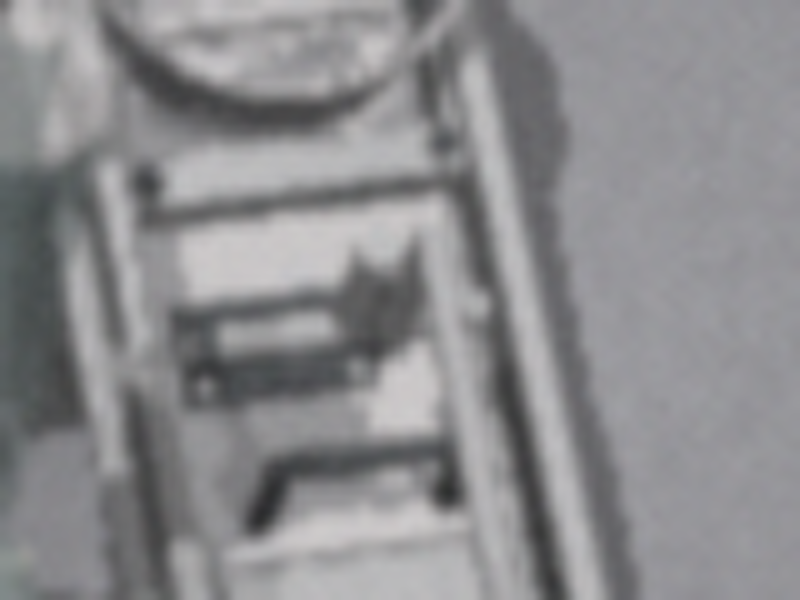

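View pics/s9.png

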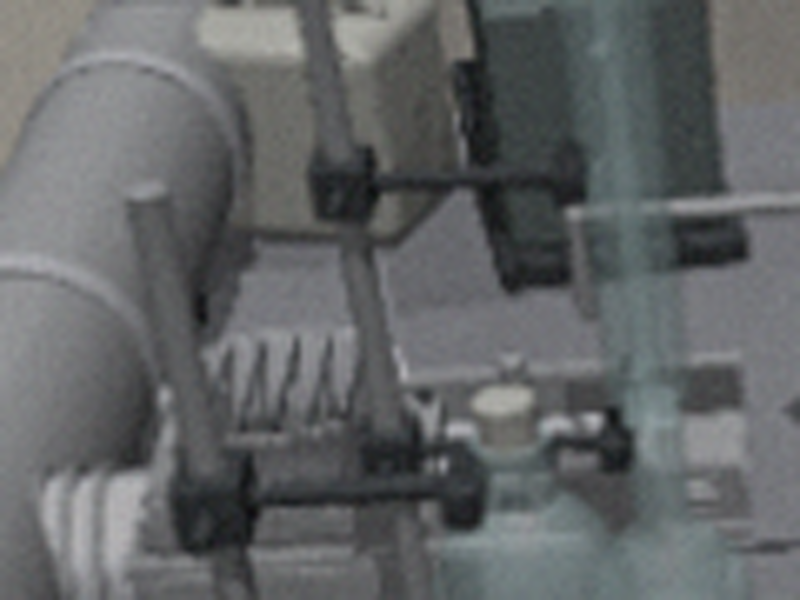

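Run:
```python
from h import *
print(plane('top',[np.array([430,200])/10+[290,60]],.232),tri(np.array([430,205])/10+[290,60],np.array([575,210])/6.667+[90,70]))
print('bar',plane('top',np.array([[275,458],[480,440]])/10+[290,60],.145))
for v in [[.7805,-.165,.136],[.7805,-.165,.186]]: print(((proj('top',[v])[0]-[290,60]+.5)*10).round(0))
```

```text
[[ 0.78960138 -0.166394    0.232     ]] (array([ 0.78304044, -0.16441217,  0.23447423]), np.float64(0.00707372359170618))
bar [[ 0.76883521 -0.14131556  0.145     ]
 [ 0.76736799 -0.19425744  0.145     ]]
[357. 427.]
[396. 335.]
```

{"api": "apply_moves", "payload": {"targets": [0.03,0,0,0,0,0,0,0.07,0,0,0,0,0,0,0.11,0,0,0,0,0,0,0.15,0,0,0,0,0,0,0.19,0,0,0,0,0,0,0.195,0,0,0,0,0,0,0.195,0,0,0,0,0,0]}}

```text
clock: 9.78
eef_pos: [0.5498, -0.1646, 0.1625]
tool_rot: [-0.499, 0.501, 0.501, 0.499]
ft_force: [-0.4, 0.2, -2.3]
grip_width: 0.0152
```

```bash
python3 look.py 10
```

```text
9.78 [ 0.5498 -0.1646  0.1625] yaw -0.0003 [-3.e-03  5.e-04 -1.e+00] [-0.4  0.2 -2.3] [-0.05 -0.04 -0.02] 0.015247222621548553
s10.png scale 6.666666666666667 off 90 70
t10.png scale 10.0 off 290 60
```

View pics/t10.png

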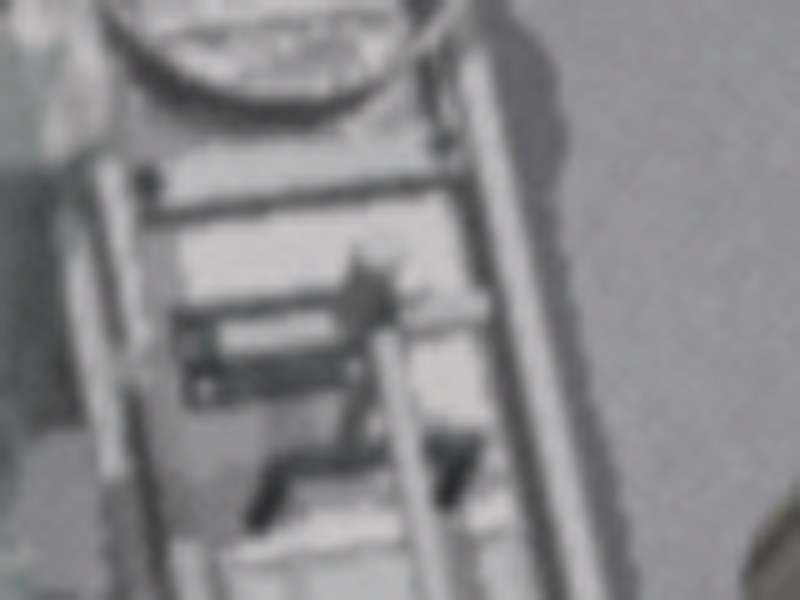

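{"api": "apply_moves", "payload": {"targets": [0,0.015,0,0,0,0,0,0,0.035,0,0,0,0,0,0,0.065,0,0,0,0,0,0,0.1,0,0,0,0,0,0,0.14,0,0,0,0,0,0,0.18,0,0,0,0,0,0,0.22,0,0,0,0,0,0,0.255,0,0,0,0,0,0,0.285,0,0,0,0,0,0,0.31,0,0,0,0,0,0,0.325,0,0,0,0,0,0,0.33,0,0,0,0,0]}}

```text
clock: 10.88
eef_pos: [0.4677, -0.1648, 0.1644]
tool_rot: [-0.5, 0.5, 0.5, 0.5]
ft_force: [1.8, 0.5, -1.1]
grip_width: 0.0147
```

```bash
sed -i 's/290,60,370,120/280,70,380,145/' look.py; python3 look.py 11
```

```text
10.88 [ 0.4677 -0.1648  0.1644] yaw -0.0004 [ 4.e-04 -3.e-04 -1.e+00] [ 1.8  0.5 -1.1] [-0.15 -0.65 -0.18] 0.014689407240402208
s11.png scale 6.666666666666667 off 90 70
t11.png scale 8.0 off 280 70
```

View pics/t11.png

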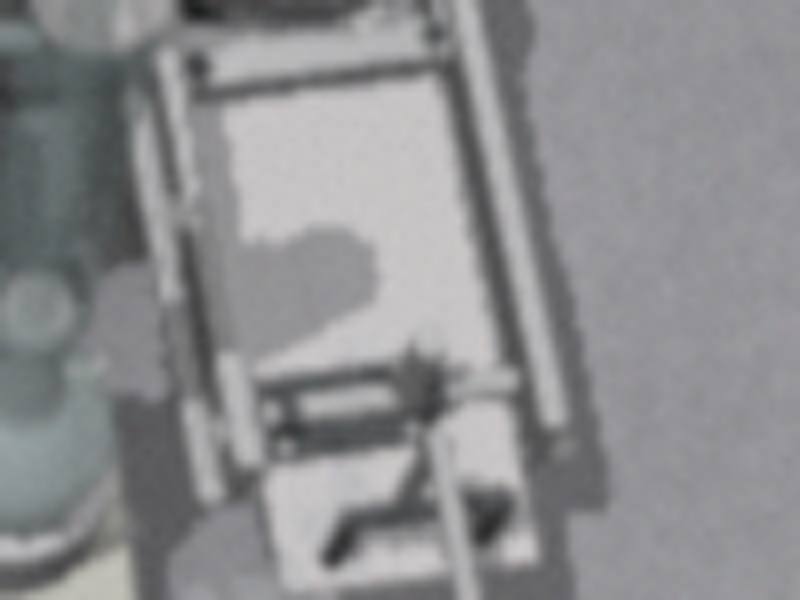

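{"api": "apply_moves", "payload": {"targets": [0,0.006,0,0,0,0,0,0,0.012,0,0,0,0,0,0,0.018,0,0,0,0,0,0,0.018,0,0,0,0,0]}}

```text
clock: 11.32
eef_pos: [0.4649, -0.1648, 0.1642]
tool_rot: [0.501, -0.499, -0.499, -0.5]
ft_force: [5.2, 0.1, -3.1]
grip_width: 0.015
```

```bash
python3 look.py 12
python3 - <<'E'
from h import *
print(plane('top',np.array([[345,515],[500,492]])/8+[280,70],.145))
E
```

```text
11.32 [ 0.4649 -0.1648  0.1642] yaw 0.0003 [ 2.3e-03 -2.0e-04 -1.0e+00] [ 5.2  0.1 -3.1] [ 0.01 -0.95  0.  ] 0.015002973790314702
s12.png scale 6.666666666666667 off 90 70
t12.png scale 8.0 off 280 70
[[ 0.6902538  -0.14261264  0.145     ]
 [ 0.69190256 -0.19227577  0.145     ]]
```

View pics/t12.png

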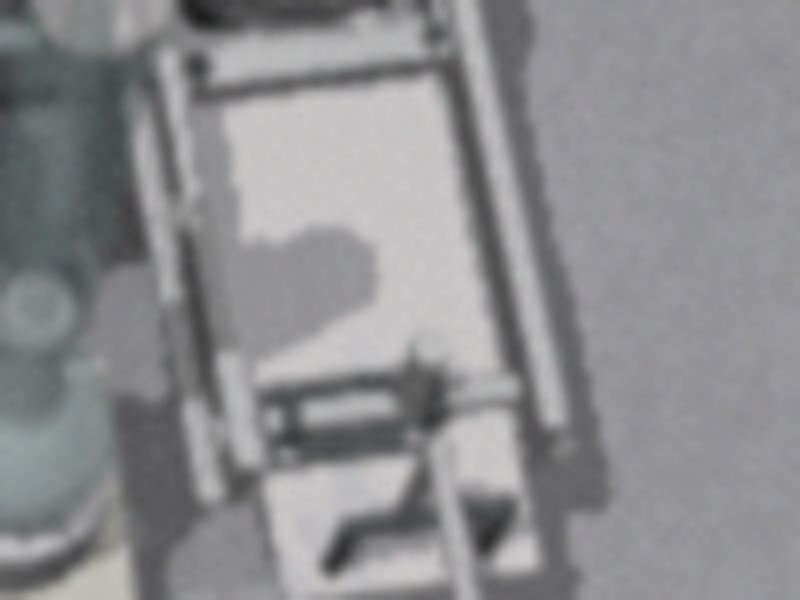

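{"api": "apply_moves", "payload": {"targets": [0,0.006,0,0,0,0,0,0,0.012,0,0,0,0,0,0,0.012,0,0,0,0,0]}}

```text
clock: 11.67
eef_pos: [0.4648, -0.165, 0.1648]
tool_rot: [0.502, -0.498, -0.498, -0.502]
ft_force: [12.6, -0.3, -6.1]
grip_width: 0.0151
```

```bash
python3 look.py 13
```

```text
11.67 [ 0.4648 -0.165   0.1648] yaw 0.0009 [ 8.e-03 -6.e-04 -1.e+00] [12.6 -0.3 -6.1] [-0.05 -2.05 -0.06] 0.015116733285076116
s13.png scale 6.666666666666667 off 90 70
t13.png scale 8.0 off 280 70
```

{"api": "apply_moves", "payload": {"targets": [0,-0.02,0,0,0,0,0,0,-0.045,0,0,0,0,0,-0.03,-0.045,0,0,0,0,0,-0.08,-0.045,0,0,0,0,0,-0.14,-0.045,0,0,0,0,0,-0.2,-0.05,0,0,0,0,0,-0.2,-0.08,-0.03,0,0,0,0,-0.2,-0.12,-0.07,0,0,0,0,-0.2,-0.16,-0.11,0,0,0,0,-0.2,-0.18,-0.125,0,0,0,0,-0.2,-0.18,-0.125,0,0,0,0]}}

```text
clock: 12.68
eef_pos: [0.5059, -0.1967, 0.2139]
tool_rot: [-0.5, 0.501, 0.5, 0.5]
ft_force: [0.2, -0.5, -1.9]
grip_width: 0.015
```

```bash
sed -i 's/90,70,210,160/90,70,310,190/' look.py; python3 look.py 14
```

```text
12.68 [ 0.5059 -0.1967  0.2139] yaw -0.0011 [-9.e-04 -2.e-04 -1.e+00] [ 0.2 -0.5 -1.9] [ 0.01 -0.01 -0.04] 0.015045778776813205
s14.png scale 3.6363636363636362 off 90 70
t14.png scale 8.0 off 280 70
```

View pics/t14.png

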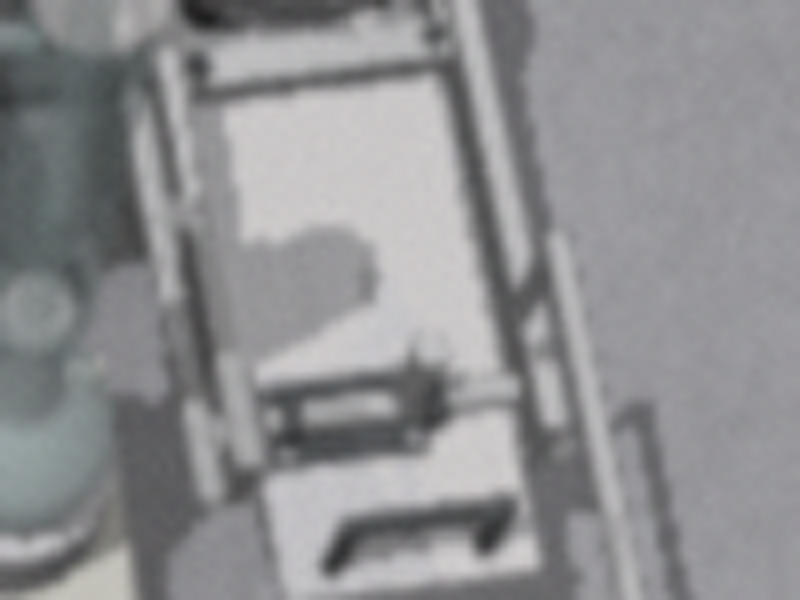

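View pics/s14.png

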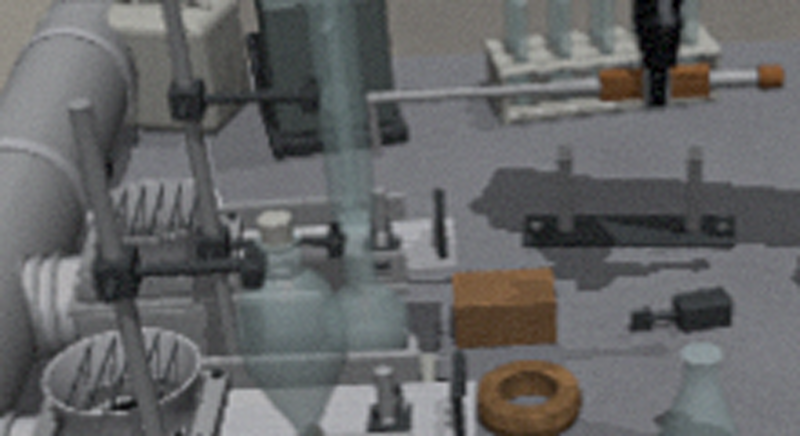

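Run:
```python
from h import *
ks=lambda x,y:np.array([x,y])/3.63636+[90,70]
def yp(uv,y):
    o,d=ray('scene',[uv]);return o+d[0]*(y-o[1])/d[0][1]
for n,a,y in [('elbow',(370,98),-.197),('tip',(376,150),-.197),('grip h',(600,83),-.197),('pommel',(772,76),-.197),('knobtop',(381,193),-.175)]: print(n,yp(ks(*a),y).round(4))
kt=lambda x,y:np.array([x,y])/8+[280,70]
print(plane('top',[kt(557,237)],.232),plane('top',[kt(430,340)],.16),plane('top',[kt(345,523),kt(505,500)],.145))
```

```text
elbow [ 0.7371 -0.197   0.2298]
tip [ 0.7366 -0.197   0.1839]
grip h [ 0.5507 -0.197   0.2334]
pommel [ 0.4085 -0.197   0.2328]
knobtop [ 0.7347 -0.175   0.1556]
[[ 0.73533772 -0.19596236  0.232     ]] [[ 0.73903593 -0.17496374  0.16      ]] [[ 0.68761755 -0.1421675   0.145     ]
 [ 0.68906832 -0.19335728  0.145     ]]
```

{"api": "apply_moves", "payload": {"targets": [0.02,-0.01,0,0,0,0,0,0.05,-0.01,0,0,0,0,0,0.08,-0.01,0,0,0,0,0,0.12,-0.01,0,0,0,0,0,0.15,-0.01,0,0,0,0,0,0.175,-0.01,0,0,0,0,0,0.175,-0.01,0,0,0,0,0]}}

```text
clock: 13.37
eef_pos: [0.5069, -0.1956, 0.1682]
tool_rot: [-0.499, 0.501, 0.501, 0.499]
ft_force: [-0.0, -0.2, -1.6]
grip_width: 0.015
```

```bash
python3 look.py 15
```

```text
13.37 [ 0.5069 -0.1956  0.1682] yaw -0.0003 [-0.0036  0.001  -1.    ] [-0.  -0.2 -1.6] [-0.    0.05 -0.  ] 0.01504615723596574
s15.png scale 3.6363636363636362 off 90 70
t15.png scale 8.0 off 280 70
```

View pics/t15.png

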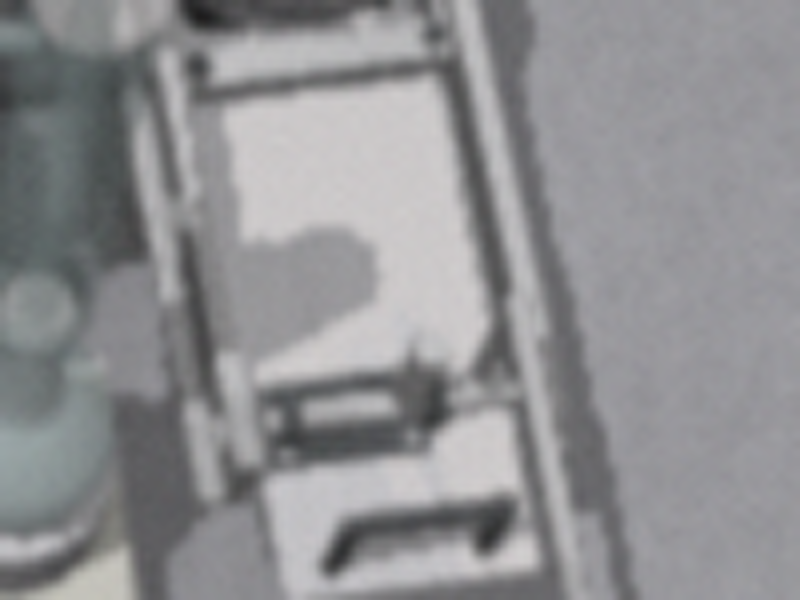

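View pics/s15.png

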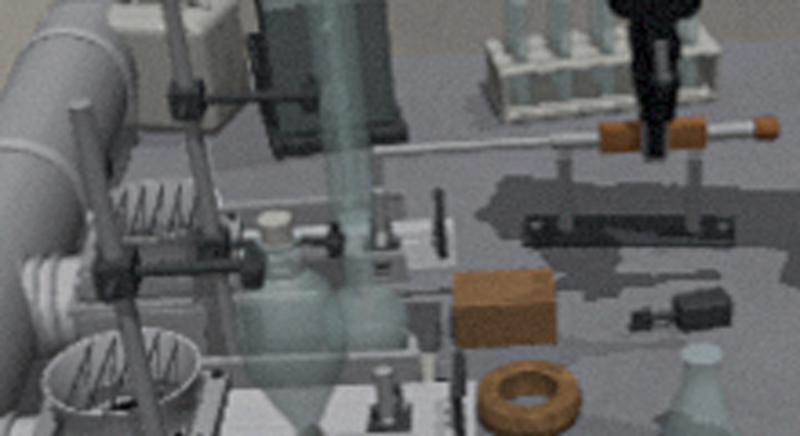

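{"api": "apply_moves", "payload": {"targets": [0,0,0.01,0,0,0,0,0,0,0.02,0,0,0,0,0,0,0.032,0,0,0,0,0,0,0.044,0,0,0,0,0,0,0.056,0,0,0,0,0,0,0.068,0,0,0,0,0,0,0.08,0,0,0,0,0,0,0.092,0,0,0,0,0,0,0.104,0,0,0,0,0,0,0.114,0,0,0,0,0,0,0.124,0,0,0,0,0,0,0.124,0,0,0,0]}}

```text
clock: 14.47
eef_pos: [0.5082, -0.1647, 0.1704]
tool_rot: [0.5, -0.5, -0.5, -0.5]
ft_force: [-0.4, -1.6, -1.3]
grip_width: 0.015
```

```bash
python3 look.py 16
```

```text
14.47 [ 0.5082 -0.1647  0.1704] yaw 0.0002 [ 0.e+00 -2.e-04 -1.e+00] [-0.4 -1.6 -1.3] [-0.31 -0.05 -0.34] 0.015034772604140573
s16.png scale 3.6363636363636362 off 90 70
t16.png scale 8.0 off 280 70
```

View pics/t16.png

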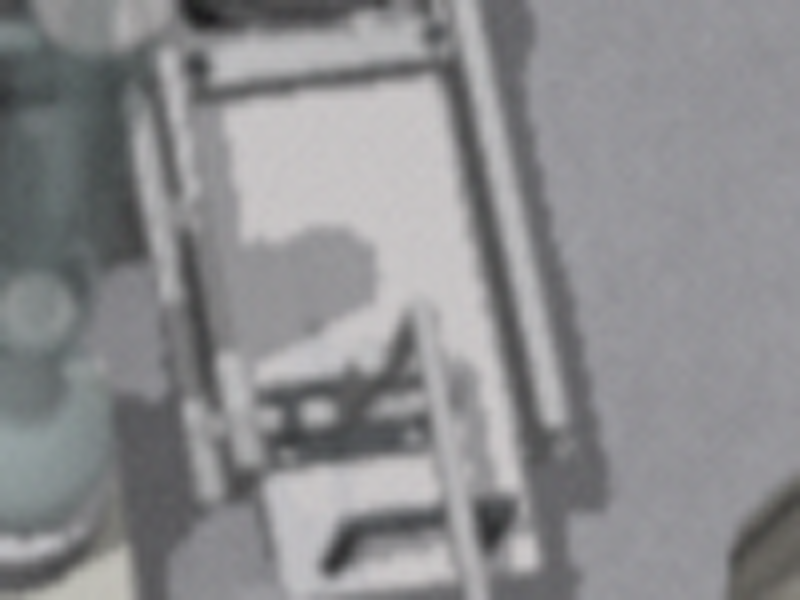

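{"api": "apply_moves", "payload": {"targets": [0,0,0.005,0,0,0,0,0,0,0.01,0,0,0,0,0,0,0.01,0,0,0,0]}}

```text
clock: 14.82
eef_pos: [0.5082, -0.163, 0.1703]
tool_rot: [-0.5, 0.501, 0.499, 0.5]
ft_force: [0.3, -2.3, -1.0]
grip_width: 0.0151
```

```bash
python3 look.py 17
```

```text
14.82 [ 0.5082 -0.163   0.1703] yaw -0.0013 [ 0.     -0.0012 -1.    ] [ 0.3 -2.3 -1. ] [-0.62 -0.05 -0.68] 0.015115959882782344
s17.png scale 3.6363636363636362 off 90 70
t17.png scale 8.0 off 280 70
```

{"api": "apply_moves", "payload": {"targets": [0,0,0.004,0,0,0,0,0,0,0.008,0,0,0,0,0,0,0.008,0,0,0,0]}}

```text
clock: 15.17
eef_pos: [0.5082, -0.1612, 0.1704]
tool_rot: [-0.5, 0.501, 0.499, 0.5]
ft_force: [0.0, -4.4, -1.5]
grip_width: 0.0152
```

```bash
python3 look.py 18
python3 - <<'E'
import cv2,numpy as np
a=cv2.imread('pics/t15.png');b=cv2.imread('pics/t18.png')
cv2.imwrite('pics/cmp.png',np.hstack([a[280:560,180:580],b[280:560,180:580]]))
E
```

```text
15.17 [ 0.5082 -0.1612  0.1704] yaw -0.0016 [ 0.     -0.0015 -1.    ] [ 0.  -4.4 -1.5] [-1.12 -0.08 -1.05] 0.015248183595330896
s18.png scale 3.6363636363636362 off 90 70
t18.png scale 8.0 off 280 70
```

View pics/cmp.png

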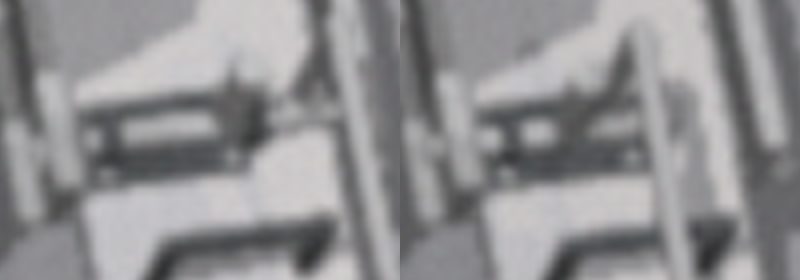

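{"api": "apply_moves", "payload": {"targets": [0,0,-0.015,0,0,0,0,0,0,-0.035,0,0,0,0,-0.05,0,-0.035,0,0,0,0,-0.12,0,-0.035,0,0,0,0,-0.19,0,-0.035,0,0,0,0,-0.24,0,-0.1,0,0,0,0,-0.24,0.03,-0.2,0,0,0,0,-0.24,0.06,-0.32,0,0,0,0,-0.24,0.08,-0.44,0,0,0,0,-0.24,0.08,-0.44,0,0,0,0]}}

```text
clock: 16.1
eef_pos: [0.4873, -0.2742, 0.23]
tool_rot: [-0.499, 0.501, 0.499, 0.5]
ft_force: [1.0, 0.6, -1.8]
grip_width: 0.0152
```

```bash
python3 look.py 19;python3 - <<'E'
import cv2,numpy as np
a=cv2.imread('pics/t14.png');b=cv2.imread('pics/t19.png')
cv2.imwrite('pics/cmp2.png',np.hstack([a[280:560,180:580],b[280:560,180:580]]))
E
```

```text
16.1 [ 0.4873 -0.2742  0.23  ] yaw -0.0027 [-1.e-04 -6.e-04 -1.e+00] [ 1.   0.6 -1.8] [ 0.04 -0.07  0.02] 0.01521695096329656
s19.png scale 3.6363636363636362 off 90 70
t19.png scale 8.0 off 280 70
```

View pics/cmp2.png

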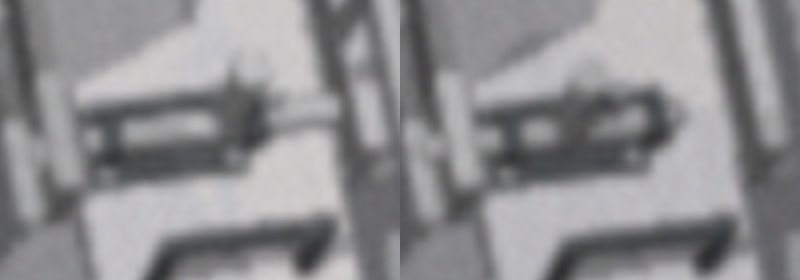

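View pics/s19.png

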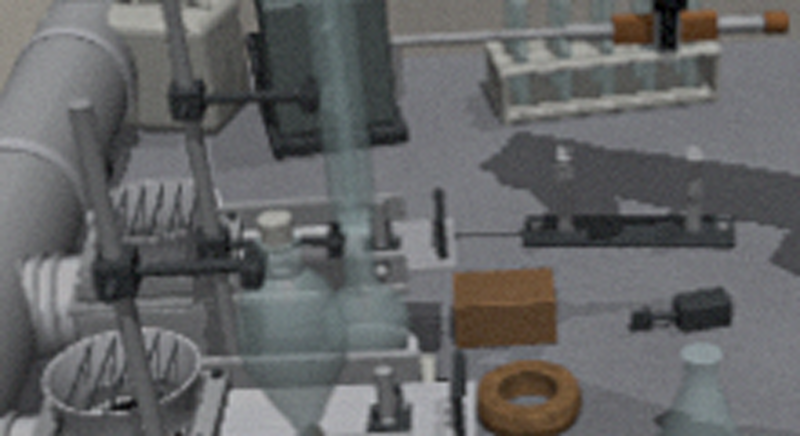

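Run:
```python
from h import *
o=bot.get_obs();R=Ro.from_quat(o['tool_rot']).as_matrix()
print(delta(o['eef_pos'],R,[.504,-.361,.23],down(-.137)).round(3))
```

```text
[-0.002 -0.065 -0.361  0.273  0.005 -0.001]
```

{"api": "apply_moves", "payload": {"targets": [0,-0.01,-0.03,0.04,0,0,0,0,-0.02,-0.09,0.09,0,0,0,0,-0.03,-0.17,0.14,0,0,0,0,-0.045,-0.25,0.19,0,0,0,0,-0.055,-0.32,0.24,0,0,0,0,-0.065,-0.36,0.27,0,0,0,0,-0.065,-0.36,0.27,0,0,0,0,-0.065,-0.36,0.27,0,0,0]}}

```text
clock: 16.87
eef_pos: [0.5048, -0.3598, 0.2298]
tool_rot: [-0.465, 0.532, 0.466, 0.533]
ft_force: [-0.3, 0.2, -2.3]
grip_width: 0.015
```

```bash
sed -i "s/crop('scene',p,[0-9,]*/crop('scene',p,130,20,330,150,/;s/crop('top',p,[0-9,]*/crop('top',p,370,80,490,260,/" look.py; python3 look.py 20
python3 - <<'E'
from h import *
o=bot.get_obs();R=Ro.from_quat(o['tool_rot']).as_matrix()
print(delta(o['eef_pos'],R,[.504,-.361,.23],down(-.137)).round(3))
E
```

```text
16.87 [ 0.5048 -0.3598  0.2298] yaw -0.1341 [-5.0e-04  1.2e-03 -1.0e+00] [-0.3  0.2 -2.3] [ 0.03 -0.04  0.06] 0.015043648210356593
s20.png scale 4.0 off 130 20
t20.png scale 3.3333333333333335 off 370 80
[ 0.001  0.002 -0.007  0.007  0.001 -0.001]
```

View pics/t20.png

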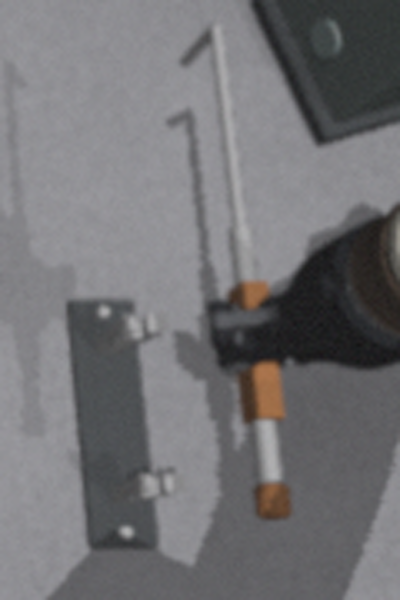

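View pics/s20.png

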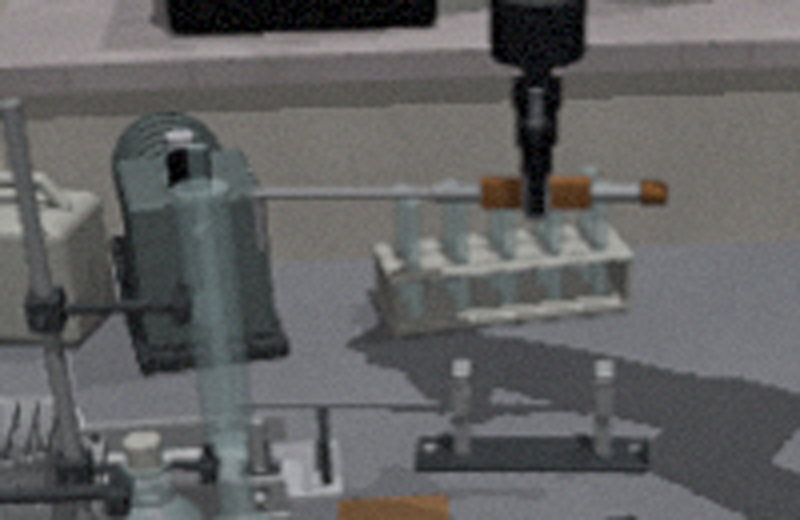

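```bash
python3 - <<'E'
from h import *
kt=lambda x,y:(np.array([x,y])+.5)/3.3333+[370,80]-.5
ks=lambda x,y:(np.array([x,y])+.5)/4+[130,20]-.5
P=np.array([.5045,-.3602]); 
a=plane('top',[kt(215,28)],.252)[0];b=plane('top',[kt(273,500)],.256)[0];g=plane('top',[kt(249,293),kt(264,395)],.26)
print(a,b,g,'yaw',np.arctan2(a[1]-b[1],a[0]-b[0]))
# pitch: scene rays hit vertical plane containing rod
n=np.array([.137,1,0])
for nm,uv in {'elbow':(255,192),'shaft mid':(430,192),'pommel':(653,192),'gripL':(481,191),'gripR':(592,192)}.items():
    o,d=ray('scene',[ks(*uv)]);d=d[0];s=(n@np.r_[P,0]-n@o)/(n@d);print(nm,(o+s*d).round(4))
E
python3 - <<'E'
# same measure on the picture right after the first lift (s4: off 110,20 scale4)
import sys;sys.path.insert(0,'.')
from h import *
ks=lambda x,y:(np.array([x,y])+.5)/4+[110,20]-.5
P=np.array([.505,-.3601]);n=np.array([.137,1,0])
for nm,uv in {'elbow':(338,206),'pommel':(735,209),'gripL':(563,208),'gripR':(671,208)}.items():
    o,d=ray('scene',[ks(*uv)]);d=d[0];s=(n@np.r_[P,0]-n@o)/(n@d);print(nm,(o+s*d).round(4))
E
```

```text
[ 0.7310401  -0.38603736  0.252     ] [ 0.4092609  -0.34434739  0.256     ] [[ 0.54146431 -0.35918944  0.26      ]
 [ 0.47469731 -0.35260005  0.26      ]] yaw -0.12884308385361162
elbow [ 0.7353 -0.3918  0.2473]
shaft mid [ 0.5922 -0.3722  0.2481]
pommel [ 0.4116 -0.3475  0.2498]
gripL [ 0.5508 -0.3665  0.2493]
gripR [ 0.4609 -0.3542  0.2493]
elbow [ 0.7339 -0.3915  0.2355]
pommel [ 0.4094 -0.347   0.2355]
gripL [ 0.5494 -0.3662  0.235 ]
gripR [ 0.4614 -0.3541  0.2358]
```

{"api": "apply_moves", "payload": {"targets": [0.04,0.007,-0.006,0.01,0,0,0,0.1,0.007,-0.006,0.01,0,0,0,0.17,0.007,-0.006,0.01,0,0,0,0.25,0.007,-0.006,0.01,0,0,0,0.33,0.007,-0.006,0.01,0,0,0,0.41,0.007,-0.006,0.01,0,0,0,0.47,0.007,-0.006,0.01,0,0,0,0.52,0.007,-0.006,0.01,0,0,0,0.56,0.007,-0.006,0.01,0,0,0,0.56,0.007,-0.006,0.01,0,0,0]}}

```text
clock: 17.8
eef_pos: [0.5013, -0.3599, 0.0882]
tool_rot: [-0.463, 0.534, 0.466, 0.533]
ft_force: [-0.2, 0.0, -2.2]
grip_width: 0.0152
```

```bash
sed -i "s/crop('scene',p,[0-9,]*/crop('scene',p,200,90,320,150,/;s/crop('top',p,[0-9,]*/crop('top',p,370,110,470,260,/" look.py; python3 look.py 21
python3 - <<'E'
from h import *
o=bot.get_obs();R=Ro.from_quat(o['tool_rot']).as_matrix()
print(delta(o['eef_pos'],R,[.503,-.361,.052],down(-.137)).round(3))
E
```

```text
17.8 [ 0.5013 -0.3599  0.0882] yaw -0.1389 [-0.0035  0.0025 -1.    ] [-0.2  0.  -2.2] [ 0.04 -0.01  0.02] 0.015227416104566875
s21.png scale 6.666666666666667 off 200 90
t21.png scale 4.0 off 370 110
[ 0.155 -0.002  0.001 -0.005 -0.    -0.   ]
```

View pics/t21.png

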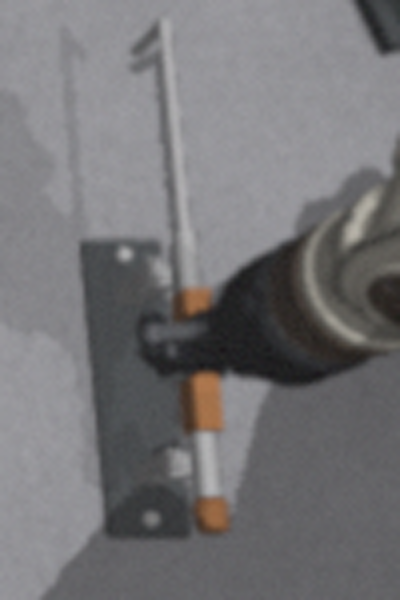

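View pics/s21.png

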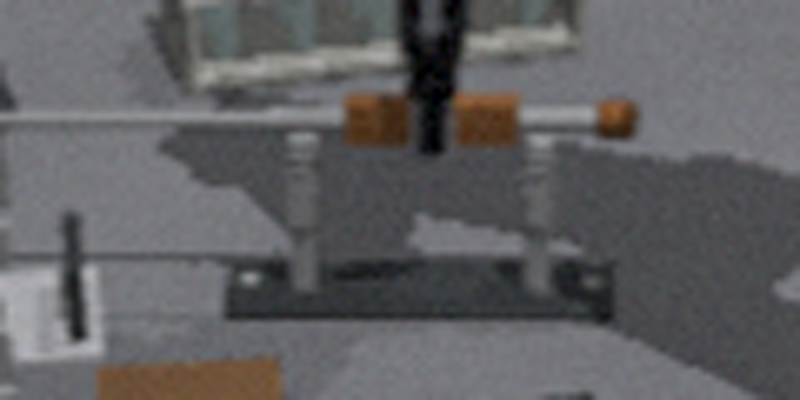

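{"api": "apply_moves", "payload": {"targets": [0.02,0,0,0,0,0,0,0.04,0,0,0,0,0,0,0.06,0,0,0,0,0,0,0.08,0,0,0,0,0,0,0.1,0,0,0,0,0,0,0.115,0,0,0,0,0,0]}}

```text
clock: 18.4
eef_pos: [0.5033, -0.3627, 0.063]
tool_rot: [-0.465, 0.534, 0.463, 0.534]
ft_force: [-0.8, 1.3, 6.4]
grip_width: 0.015
```

```bash
python3 look.py 22
```

```text
18.4 [ 0.5033 -0.3627  0.063 ] yaw -0.14 [ 0.0024 -0.0023 -1.    ] [-0.8  1.3  6.4] [0.11 0.15 0.18] 0.015017913738150628
s22.png scale 6.666666666666667 off 200 90
t22.png scale 4.0 off 370 110
```

View pics/t22.png

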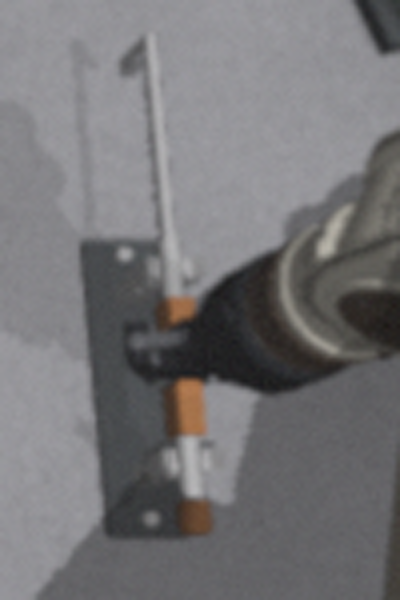

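View pics/s22.png

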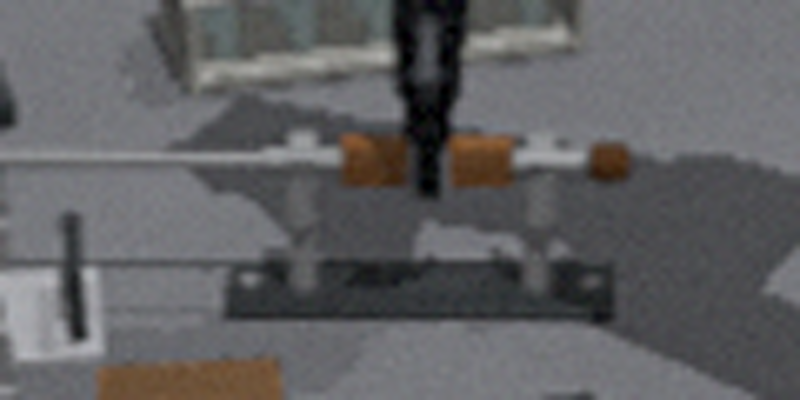

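{"api": "apply_moves", "payload": {"targets": [0.015,0,0,0,0,0,0,0.03,0,0,0,0,0,0,0.04,0,0,0,0,0,0,0.04,0,0,0,0,0,0]}}

```text
clock: 18.83
eef_pos: [0.5024, -0.3619, 0.052]
tool_rot: [-0.464, 0.534, 0.464, 0.534]
ft_force: [-2.6, 0.9, 5.8]
grip_width: 0.015
```

```bash
python3 look.py 23
```

```text
18.83 [ 0.5024 -0.3619  0.052 ] yaw -0.1403 [ 2.e-04 -4.e-04 -1.e+00] [-2.6  0.9  5.8] [ 0.09 -0.02  0.2 ] 0.014978271007513057
s23.png scale 6.666666666666667 off 200 90
t23.png scale 4.0 off 370 110
```

View pics/s23.png

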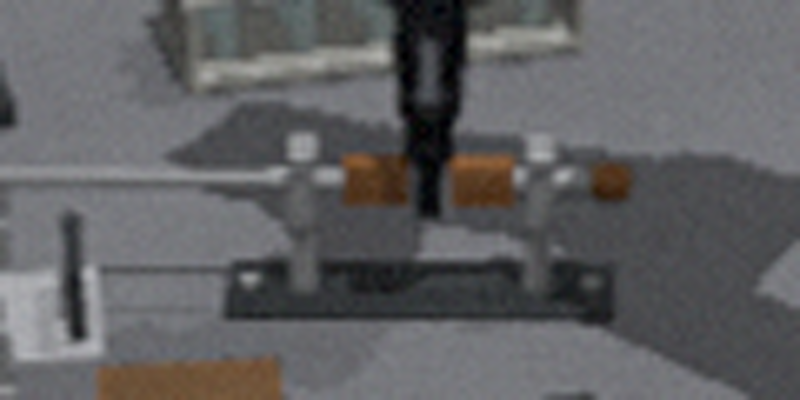

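{"api": "apply_moves", "payload": {"targets": [0.005,0,0,0,0,0,0,0.01,0,0,0,0,0,0,0.01,0,0,0,0,0,0]}}

```text
clock: 19.18
eef_pos: [0.5025, -0.362, 0.0519]
tool_rot: [-0.464, 0.534, 0.463, 0.534]
ft_force: [-4.9, 3.5, 16.6]
grip_width: 0.0152
```

```bash
python3 look.py 24
```

```text
19.18 [ 0.5025 -0.362   0.0519] yaw -0.1403 [ 0.0012 -0.0011 -1.    ] [-4.9  3.5 16.6] [0.72 0.84 0.15] 0.015231732795215731
s24.png scale 6.666666666666667 off 200 90
t24.png scale 4.0 off 370 110
```

View pics/t24.png

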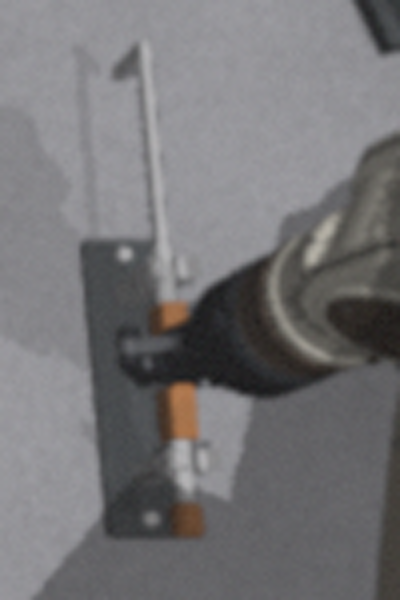

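{"api": "apply_moves", "payload": {"targets": [-0.01,0,0,0,0,0,0,-0.01,0,0,0,0,0,0.2,-0.01,0,0,0,0,0,0.5,-0.01,0,0,0,0,0,0.8,-0.01,0,0,0,0,0,0.8,-0.01,0,0,0,0,0,0.8,-0.01,0,0,0,0,0,0.8]}}

```text
clock: 19.87
eef_pos: [0.5023, -0.3619, 0.0513]
tool_rot: [-0.464, 0.534, 0.464, 0.534]
ft_force: [-0.0, 0.0, -0.0]
grip_width: 0.0682
```

```bash
python3 look.py 25
```

```text
19.87 [ 0.5023 -0.3619  0.0513] yaw -0.1404 [-5.e-04  0.e+00 -1.e+00] [-0.  0. -0.] [ 0.01 -0.06 -0.04] 0.06824849737805935
s25.png scale 6.666666666666667 off 200 90
t25.png scale 4.0 off 370 110
```

View pics/t25.png

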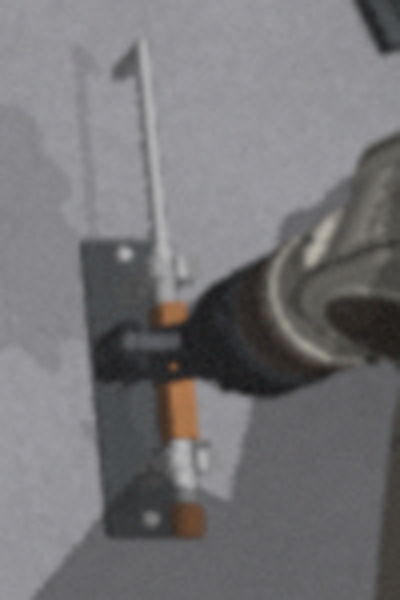

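{"api": "apply_moves", "payload": {"targets": [-0.03,0,0,0,0,0,0.8,-0.08,0,0,0,0,0,0.8,-0.15,0,0,0,0,0,0.8,-0.25,0,0,0,0,0,0.8,-0.36,0,0,0,0,0,0.8,-0.48,0,0,0,0,0,0.8,-0.6,0,0,0,0,0,0.8,-0.72,0,0,0,0,0,0.8,-0.72,0.1,-0.05,0,0,0,0.8,-0.72,0.24,-0.1,0,0,0,0.8,-0.72,0.36,-0.1,0,0,0,0.8,-0.72,0.36,-0.1,0,0,0,0.8]}}

```text
clock: 20.97
eef_pos: [0.4043, -0.373, 0.2322]
tool_rot: [-0.461, 0.535, 0.464, 0.534]
ft_force: [0.3, 0.1, -0.2]
grip_width: 0.0685
```

```bash
sed -i "s/crop('scene',p,[0-9,]*/crop('scene',p,90,90,330,190,/;s/crop('top',p,[0-9,]*/crop('top',p,90,20,450,260,/" look.py; python3 look.py 26
python3 - <<'E'
from h import *
f=np.load('pics/top0.npz');p0=f['p']
p,d=bot.camera('top')
for n,q in (('before',p0),('after',p)):
    hsv=cv2.cvtColor(q,cv2.COLOR_RGB2HSV)
    m=((hsv[...,0]<18)&(hsv[...,1]>110)).astype(np.uint8); m[:,:400]=0;m[:180]=0
    k,l,st,ce=cv2.connectedComponentsWithStats(m)
    print(n,[(ce[i].round(1),st[i,4]) for i in range(1,k) if st[i,4]>20])
crop('top',p,370,110,450,250,'t27.png')
E
```

```text
20.97 [ 0.4043 -0.373   0.2322] yaw -0.1441 [-0.0039  0.0015 -1.    ] [ 0.3  0.1 -0.2] [0.01 0.02 0.03] 0.06851559994019774
s26.png scale 3.3333333333333335 off 90 90
t26.png scale 2.2222222222222223 off 90 20
before [(array([413.9, 201.8]), np.int32(211)), (array([417.1, 239.1]), np.int32(44))]
after [(array([413.6, 202.1]), np.int32(220)), (array([416.4, 239.8]), np.int32(43))]
t27.png scale 4.285714285714286 off 370 110
```

View pics/t26.png

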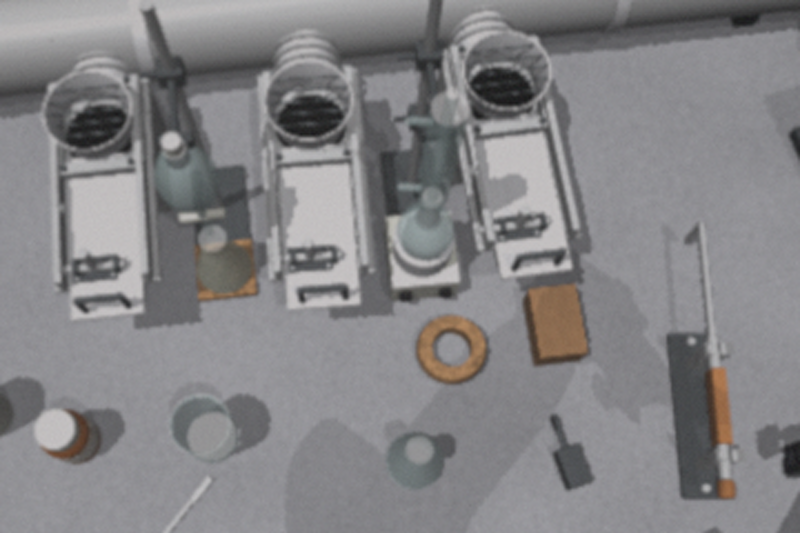

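View pics/s26.png

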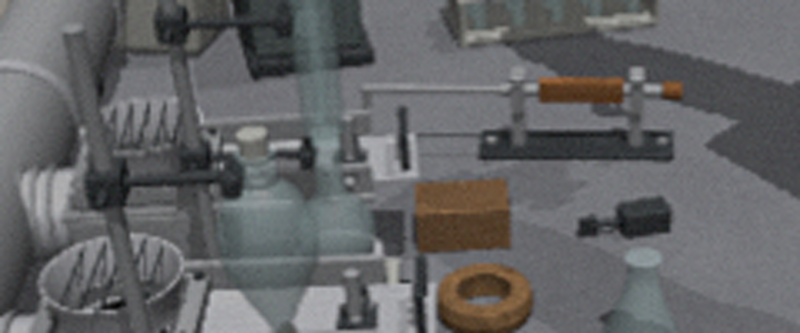

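View pics/t27.png

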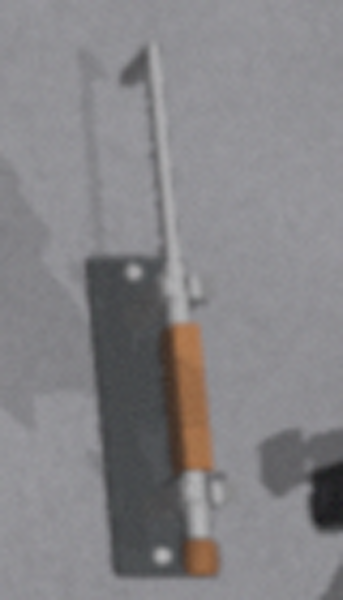

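```bash
python3 -c "
from workcell import bot
print(bot.get_obs()['ft_force']); print(bot.job_done())"
```

```text
[ 0.74673626 -0.20949652 -0.73026665]
the job is handed in; nothing more can be done
None
```

The shut damper, the right-hand one, is now open and bolted, and the hook rod is back in its clips. I handed the job in at about 21 s of the 61 s allowed; the hand-in gave no verdict.

**What I did:** I pulled the rod from its clips and used it to draw the bolt. I then pulled the blade open and pushed the bolt back in. Last, I pressed the rod straight down into the clips, released it and moved the arm clear.

**Final checks:**
- **Blade:** the pull force rose from 5 to 13 N with no further movement, so it is against its stop. The pull bar moved from x about 0.768 to 0.688, which is 80 mm.
- **Bolt:** the push force rose steadily past its friction, to 4.4 N sideways. The last pictures show its pin and knob placed as on the other two dampers, with the nose in the guide slot.
- **Rod:** in the top view its grip lies within 0.4 pixel (about 1 mm) of where it started, and its pommel within 1 pixel. The prong hangs down, and the tool reached the same height as when I first gripped it.
- **Everything else:** the other two dampers, the glassware rigs and the bystanders in the final view look unmoved. The wash bottle and the end of the spatula were outside that view.

No check failed. Camera positions are only good to about 2–4 mm, so "fully open" and "fully shot" rest on the stop forces together with the pictures.

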